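# Hang the inspection lamp on the tool rail

## Robot

A 7-joint arm with a two-finger parallel gripper is mounted at the origin on the work surface. World frame = base frame: x ahead of the robot, y to its left, z up, the work surface at z = 0. Lengths are in m, angles in rad, forces in N, time in s.
With the tool pointing down it reaches from about 0.4 to 0.85 m from the base axis. Payload 4.5 kg.
Tool frame: the origin (TCP) lies on the centre line of the jaws, within the pads' length; the fingertips stand 8 mm ahead of it and the grasp point (between the pads) lies 11 mm behind it; z points along the fingers, y is the direction in which the jaws open and shut (so a half turn about z gives the same grasp; the last joint's range is limited). The gripper opens to 85 mm and grips with 20 to 120 N. Pads are 22 mm wide; open, the fingers measure 114 mm over their backs; the gripper's body (76 mm by 85 mm) begins 54 mm behind the grasp point. The pads swing forward as they close: fully open they stand 13 mm farther back than shut.
Start: joints at [-1.188, 0.689, -0.195, 1.565, 0.157, 0.902, -0.215], TCP at [0.214, 0.587, 0.239] pointing down, gripper open.
Joint ranges: [-3.01, 3.01], [-0.46, 2.08], [-1.47, 1.51], [0.13, 2.56], [-1, 4.14], [0.04, 2.09], [-2.66, 2.66]. Speed limits (rad/s): [2.57, 2.57, 3.14, 3.14, 3.14, 3.14, 3.14].

## Interface

Orientations are given as [roll, pitch, yaw] about the fixed x, y, z axes, in that order (R = Rz(yaw) Ry(pitch) Rx(roll)).
In Python, from workcell import manip gives the robot as it stands.
- The arm moves only by the tool carry_out, never from a script. Its argument "targets" is one flat list of numbers, 7 for each row, row after row: the opening, from 0 (shut) to 1 (fully open), then the shift along the tool's x, y, z in mm, then the turn, a rotation vector about the tool's x, y, z in degrees. In form: [gripper, tx, ty, tz, rx, ry, rz, gripper, tx, ty, tz, rx, ry, rz, ...]. A call has exactly 8 rows; each row shifts and turns the commanded pose from where the row before left it, along the tool's axes as they then stand; what a row does not reach is not made up. A row lasts 1/8 s, in which the tool goes at most 62.5 mm and 10.7 degrees, less where a joint would pass 70% of its speed; a pose out of reach is approached as far as the arm can. A call with a gripper value outside its range is refused whole. The fingers move at their own pace and stop on an object; the grip force is fixed at half the most. Time passes only in rows, so rows that do not move let the fingers close, or fill a call up. It gives the time, the measured TCP pose, the force and the opening at its end, in the units of the state.
- manip.get_obs(): the state, without advancing time (a new reading comes with each control period).
- manip.snapshot(name): name is "side" or "top" or "wrist"; returns a dict with "image" (420x560x3 uint8, red, green, blue), "range_z" (420x560 float32, m along the optical axis (not along the pixel's ray), 0 where there is no reading), "intrinsics" (3x3 intrinsics, pixels), "D" ([k1, k2, p1, p2, k3] as OpenCV has them; the pictures are not rectified), "world_from_camera" (4x4, takes a point from camera to world coordinates); the wrist camera has in their place "hand_eye" (4x4, takes a point from camera to tool coordinates, whose origin is the TCP and whose axes are the flange's). Camera axes: x right, y down, z forward; pixel columns grow to the right and rows downward; lengths in m; the calibration is good to about 2 mm. A picture is of the moment at which its call begins: read the wrist's pose just before it.
- manip.job_done(): hands the job in, once; it reports no verdict.
Trained networks look in a picture, given as the dict that the camera call returned (one of the last four; its "shot" number tells which), for a name from the list of things; names that differ only in an ending like _2 or _b are one class to them, and where a whole thing is asked for, a point or a joint stands for the part that bears it (a point fixed in the world has none). Each returns a list of dicts, best first, with "conf" (0 to 1); they miss things now and then, are a little off and sometimes report something else, mostly with a low value. They report only what shows in the picture. A call takes as long as a camera call. They do not tell look-alikes from the thing itself.
- manip.spot_in(picture, name): "extent" ([left, top, width, height] in pixels, round what is visible of it).
- manip.landmark_of(picture, name): "centre" ([row, column] in pixels: a listed point, or the origin of a listed thing).
The state is a dict: "time": time; "qpos": joint angles; "joint_vel": joint speeds; "joint_torque": joint torques, N m; "tcp_pos": TCP position; "eef_rot": TCP orientation; "contact_force": force on the tool from outside, world axes, zero at the start; "wrist_torque": the same for the moment, N m; "opening": finger opening in m.
Only numpy, scipy, OpenCV 4.12 (cv2) and the standard library are available. Lean on these libraries where they do the work, as an engineer would, in place of code of your own. Each camera call takes 0.05 s, during which the arm holds its last target.

## Task

Switch the inspection lamp on by pressing its push-button fully in while it sits in its charging cradle, then take it out and clip its snap hook onto the free eye bolt of the rail: press the sprung gate against the near bar of the eye until the bar is inside the hook and the gate has snapped shut behind it. Let go so that the lamp hangs quietly by its hook, and leave the loose things on the bench where they are.

Things in the scene. Friction and masses are not known exactly. Their poses are not given: they have to be found in the camera images.
- lamp: Black cordless lamp, 0.26-0.41 kg: body 120 x 44 x 40 mm with a steel snap hook on one end, 200 mm in all. Origin: middle of the 120 mm body; x along it to the hook, y across the 44 mm width, z out of the face with light panel and button. Centre of mass near x = 10 mm; grip the sides (y = +-22) anywhere from x = -15 to 60. In the cradle x leans 35 deg above level, z up and towards the robot.
- hook_mouth (a point): Inside the hook, behind its mouth, at lamp (108, 0, 0) mm. The hook, of 8 mm round bar, lies in the lamp's xz plane, 45 mm wide: shank on the x axis from x = 60, spine at z = +18 from x = 88 to 116, bow topping out at x = 141, nose ending at x = 123, z = -14. The mouth, between nose and heel (x = 84, z = -14), is on the -z side, the lamp's back, and is shut by the gate.
- hook_bow (a point): Point inside the bow of the hook, at lamp (127, 0, 0) mm: where the axis of the eye's bar lies when the lamp hangs from it; the bow is pointed (a V of about 80 degrees, open towards the lamp), so that the bar seats there. Let go while it slants, the lamp swings to and fro and comes to rest in about 5 s.
- lamp_gate (a joint): Sprung gate in the hook's mouth, a 6 mm bar 36 mm long hinged at lamp x = 84, z = -14. 0 rad is shut; it opens only inwards (towards lamp +z), up to 0.8, against 2 to 5 N. The eye's bar pressed on it at lamp x = 102 to 110, to within 4 mm of the lamp's x axis (gate then about 0.65), is past the nose; moved on into the bow (lamp x = 127) it lets the gate snap shut.
- lamp_button (a joint): The lamp's push-button, in m: 0 is out (off), 0.004 is fully in (on). It takes about 3 N along the lamp's -z and stays in when pressed.
- button_top (a point): Centre of the top of the round push-button, 16 mm across, at lamp x = 32, y = 0 mm, standing 6 mm proud of the lamp's face (2 mm when in). It moves with the button.
- cradle: Charging cradle on a red charger box (156 x 96 mm, 104 mm high in all), fixed. Origin on the bench, 175 mm below the lamp's middle; x level, the way the hook end leans. The lamp lies loose on a sloping rest 34 mm wide, under lamp x = -66 to 45, against a stop at its lower end, between low cheeks (58 mm over their outsides, lamp x = -66 to -25, up to lamp z = 2 mm). Lift it off along its z.
- free_eye: The one empty eye bolt: a level steel ring of 9 mm round bar, 40 mm inside, 58 mm outside, 320 mm above the bench, fixed. Origin on the bar's axis at the side of the ring nearest the robot, where the bar runs along y; x level, away from the robot, through the ring's centre (x = 24.5 mm) and along its shank to the rail's face (x = 77 mm). Any of the rail's three places can be the free one.
- eye_bar (a point): The origin of free_eye: on the axis of the near bar of the free eye, where the hook has to hang.
- rail: Tool rail fixed on the bench. Origin on the bench below the middle of the line of near bars; x away from the robot, y along it. Steel flat 30 mm high, 320 mm up, at x = 77 to 85; posts 40 x 40 x 480 mm at x = 85, y = +-180; three eyes at y = -110, 0, 110. On the robot's side an air pipe, 22 mm thick, 450 mm up, runs along y at x = -75, on arms from the posts.
- gun_eye: An eye like the free one, same origin and axes, with a blue grease gun hanging in it by a hook: 52 mm diameter, reaching 245 mm below the bar, a lever 45 mm beyond. Fixed; keep clear.
- blow_eye: An eye like the free one, same origin and axes, with an air blow gun hanging in it by a hook: handle 30 x 26 mm, reaching 215 mm below the bar, nozzle pointing 105 mm beyond. Fixed; keep clear.
- spray_can: White aerosol can, black cap, 66 mm diameter, 165 mm tall, standing left of the cradle. Origin: centre of its foot.
- oil_filter: White spin-on oil filter, 82 mm diameter, 90 mm tall, standing right of the cradle. Origin: centre of its foot.
- spanner: Steel spanner, 200 mm long, lying flat under the rail. Origin: middle of its underside.
- brake_pad: Brake pad, 130 x 52 x 17 mm, lying flat under the rail, left of the spanner. Origin: centre of its underside.
- oil_bottle: Grey oil bottle, 72 mm diameter, 190 mm tall, standing on the right. Origin: centre of its foot.
- parts_tray: Open steel parts tray, 130 x 90 x 40 mm, in front of the robot. Origin: centre of its underside.
There are look-alikes about, which are no part of the job. What is shaped like the cradle but purple is not meant.

How it is judged:
On the way, in this order (a step that is already met when the one before it is completed fails the run):
1. the lamp's button is pressed fully in while the lamp sits in the cradle (value of joint lamp_button above 0.003 m and z of lamp in the frame of cradle below 0.185 m and horizontal distance between lamp and cradle below 0.012 m), for 0.1 s.
2. the gate of the snap hook is pushed open by the bar of the free eye (value of joint lamp_gate above 0.25 rad and distance between hook_mouth and eye_bar below 0.035 m and contact force between lamp and free_eye above 0.3 N), for 0.05 s.
At the end, for the whole second after the job is handed in: The button is in (over 3 of its 4 mm), the gate is shut (under 0.06 rad), the bar of the free eye lies in the bow of the hook (hook_bow within 12 mm of eye_bar), and the lamp hangs from it within 0.4 rad of upright, nearly still (under 0.35 m/s), its middle over 170 mm above the bench (value of joint lamp_button above 0.003 m and value of joint lamp_gate below 0.06 rad and distance between hook_bow and eye_bar below 0.012 m and angle between lamp's own x axis and vertical below 0.4 rad and height (world z) of lamp above 0.17 m and linear speed of lamp below 0.35 m/s); the robot touches nothing.
It fails at once if a loose bystander on the bench is shifted by more than 40 mm (distance of any of spray_can, oil_filter, spanner, brake_pad, oil_bottle, parts_tray from where it was at the start of the episode above 0.04 m).
It also fails if it takes over 64 s, if anything falls off the work surface, if the arm or the gripper's body presses on something with over 40 N, if the wrist force passes 120 N, or if a joint passes its speed limit or range.

## Working session

There is one attempt and no reset: what is moved stays moved. The work goes in short steps, Python scripts to look and compute and a tool call to move; the robot and the scene stay as the last step left them, time stands still between calls to the robot, and variables do not carry over. Pictures are saved under pics/ and viewed, and the job is handed in when it is done.

Besides the shell and the picture viewer there is one more tool, called after ">>>" as name(argument=value, ...) on one line, values as JSON. carry_out: Moves the arm, as the interface text tells. Its arguments: {"type":"object","properties":{"targets":{"type":"array"}},"required":["targets"]}

```bash
mkdir -p pics; ls; cat > h.py <<'E'
import numpy as np, cv2, pickle
from scipy.spatial.transform import Rotation as Ro
from workcell import manip
def tool():
    o=manip.get_obs(); T=np.eye(4); r=np.array(o['eef_rot'])
    T[:3,:3]=Ro.from_euler('xyz',r).as_matrix() if r.shape==(3,) else (r if r.shape==(3,3) else np.nan)
    T[:3,3]=o['tcp_pos']; return T,o
def snap(name,fn=None):
    T,o=tool(); p=manip.snapshot(name)
    W=np.array(p['world_from_camera']) if 'world_from_camera' in p else T@np.array(p['hand_eye'])
    p['W']=W
    if fn: cv2.imwrite('pics/'+fn+'.png',cv2.cvtColor(p['image'],cv2.COLOR_RGB2BGR))
    return p
def ray(p,r,c):
    K=np.array(p['intrinsics']);D=np.array(p['D'],float)
    u=cv2.undistortPoints(np.array([[[c,r]]],float),K,D)[0,0]
    return np.array([u[0],u[1],1.])
def pt(p,r,c,z=None):
    if z is None:
        w=p['range_z'][max(0,int(r)-1):int(r)+2,max(0,int(c)-1):int(c)+2]; w=w[w>0]
        z=np.median(w) if len(w) else np.nan
    return (p['W']@np.append(ray(p,r,c)*z,1))[:3]
def proj(p,X):
    Wi=np.linalg.inv(p['W']); X=np.atleast_2d(X); Xc=X@Wi[:3,:3].T+Wi[:3,3]
    q,_=cv2.projectPoints(Xc,np.zeros(3),np.zeros(3),np.array(p['intrinsics']),np.array(p['D'],float))
    return q[:,0,::-1]
def cloud(p):
    z=p['range_z'];h,w=z.shape;rr,cc=np.mgrid[:h,:w]
    u=cv2.undistortPoints(np.stack([cc,rr],-1).reshape(-1,1,2).astype(float),np.array(p['intrinsics']),np.array(p['D'],float))[:,0]
    X=np.c_[u,np.ones(len(u))]*z.reshape(-1,1)
    return (X@p['W'][:3,:3].T+p['W'][:3,3]).reshape(h,w,3)
E
python3 - <<'E'
from h import *
T,o=tool(); print(o); 
for n in ['side','top','wrist']:
    p=snap(n,n+'1'); print(n,p['shot'],np.round(p['W'],3).tolist(),np.round(p['intrinsics'],1).tolist(),p['D'])
    for k in ['lamp','cradle','free_eye','gun_eye','blow_eye','rail','spray_can','oil_filter','spanner','brake_pad','oil_bottle','parts_tray','button_top','hook_mouth','hook_bow','eye_bar']:
        a=manip.spot_in(p,k) if k not in('button_top','hook_mouth','hook_bow','eye_bar') else []
        b=manip.landmark_of(p,k)
        print(k,[(round(x['conf'],2),np.round(x['extent']).astype(int).tolist()) for x in a[:3]],[(round(x['conf'],2),np.round(x['centre']).astype(int).tolist(),np.round(pt(p,*x['centre']),3).tolist() if 0<=x['centre'][0]<420 and 0<=x['centre'][1]<560 else 0) for x in b[:3]])
    print(manip.get_obs()['time'])
E
```

```text
pics
{'time': 0.0, 'qpos': array([-1.18820741,  0.69001676, -0.19449261,  1.56636361,  0.15729568,
        0.90248623, -0.21507542]), 'joint_vel': array([ 0.00043585,  0.00047293, -0.00023005,  0.0015882 ,  0.0003893 ,
        0.00042093,  0.00202329]), 'joint_torque': array([ 3.81012669e-04, -5.39612174e+01, -1.26675501e+00, -1.58547467e+01,
        9.06574423e-03,  9.34971438e-03, -3.78391462e-06]), 'tcp_pos': array([0.21343655, 0.58674152, 0.23845782]), 'eef_rot': array([-3.13971417e+00,  1.42607634e-04,  2.79289608e+00]), 'contact_force': array([ 0.08474324,  0.99456412, -0.14545801]), 'wrist_torque': array([ 0.02201178, -0.01854519, -0.02730503]), 'opening': 0.08519826009714267}
side 1 [[-0.837, -0.427, 0.342, 0.0], [-0.548, 0.649, -0.528, 0.736], [0.003, -0.629, -0.777, 1.3], [0.0, 0.0, 0.0, 1.0]] [[499.1, 0.0, 281.5], [0.0, 499.1, 215.3], [0.0, 0.0, 1.0]] [-0.14350083  0.          0.          0.          0.        ]
lamp [(0.56, [265, 123, 48, 51]), (0.54, [190, 255, 56, 39])] [(0.88, [157, 293], [0.584, -0.232, 0.195])]
cradle [(0.89, [266, 160, 52, 53])] [(0.92, [195, 291], 
[... 2728 characters left out ...]
0.574, 0.328, 0.332]), (0.46, [173, 365], [0.594, -0.247, 0.201])]
hook_bow [] [(0.66, [173, 176], [0.567, 0.214, 0.316]), (0.59, [128, 370], [0.695, -0.251, 0.257])]
eye_bar [] [(0.64, [172, 176], [0.57, 0.213, 0.32])]
2.9
wrist 3 [[0.341, 0.901, 0.27, 0.145], [0.94, -0.327, -0.098, 0.612], [-0.0, 0.287, -0.958, 0.374], [0.0, 0.0, 0.0, 1.0]] [[355.0, 0.0, 281.3], [0.0, 355.0, 211.2], [0.0, 0.0, 1.0]] [0.0033336 0.        0.        0.        0.       ]
lamp [] []
cradle [] []
free_eye [] []
gun_eye [] []
blow_eye [] []
rail [] []
spray_can [] []
oil_filter [] []
spanner [] []
brake_pad [] []
oil_bottle [] []
parts_tray [] []
button_top [] []
hook_mouth [] []
hook_bow [] []
eye_bar [] []
4.35
```

View pictures.

View pics/side1.png

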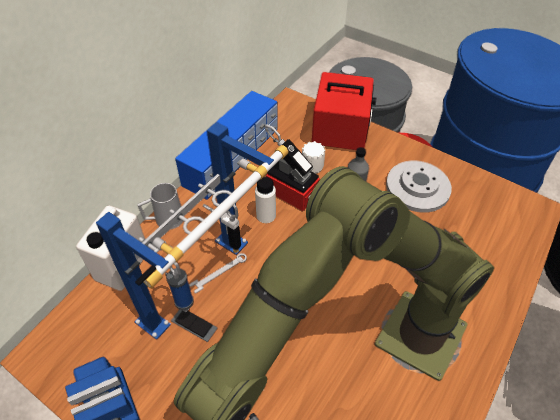

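View pics/top1.png

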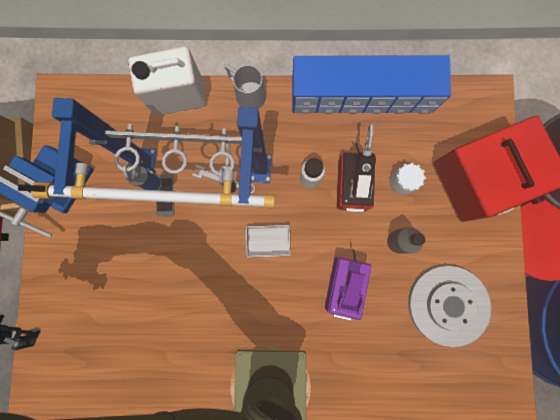

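View pics/wrist1.png

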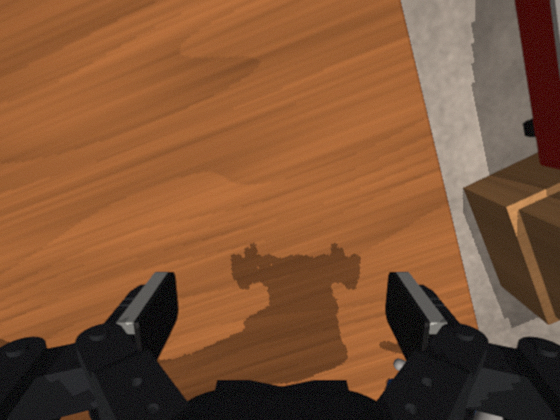

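```bash
python3 - <<'E'
from h import *
for n in ['side','top']:
    p=snap(n); pickle.dump({k:p[k] for k in ['image','range_z','intrinsics','D','W','shot']},open(n+'.pkl','wb'))
    im=cv2.cvtColor(p['image'],cv2.COLOR_RGB2BGR)
    a,b=(im[110:230,230:350],im[180:320,90:260]) if n=='side' else (im[110:220,320:430],im[90:220,50:270])
    for t,c in (('lamp',a),('rail',b)):
        cv2.imwrite(f'pics/{n}_{t}.png',cv2.resize(c,None,fx=700/c.shape[1] if t=='rail' else 5,fy=700/c.shape[1] if t=='rail' else 5,interpolation=cv2.INTER_CUBIC))
E
```

```text
(no output)
```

View pics/side_lamp.png

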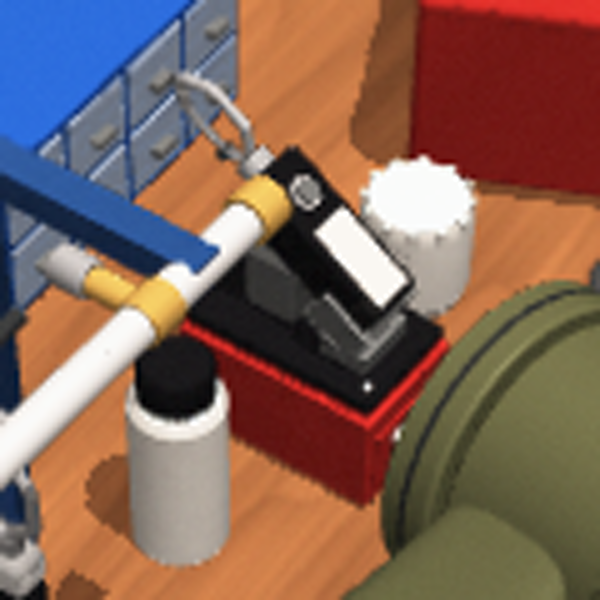

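View pics/top_lamp.png

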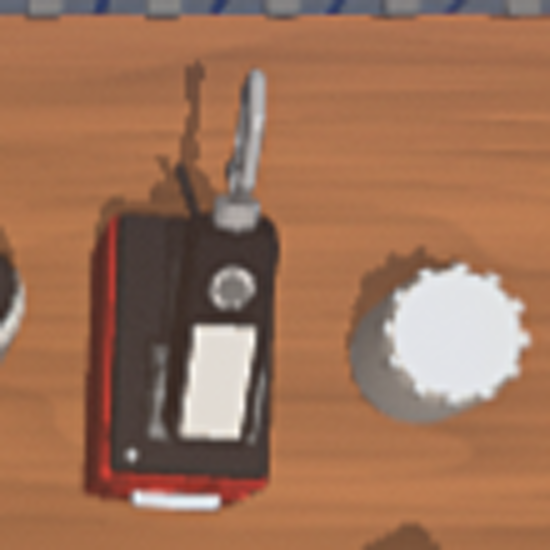

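View pics/top_rail.png

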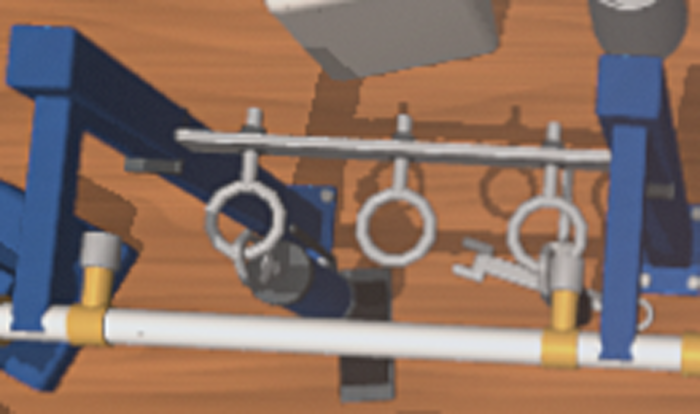

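View pics/side_rail.png

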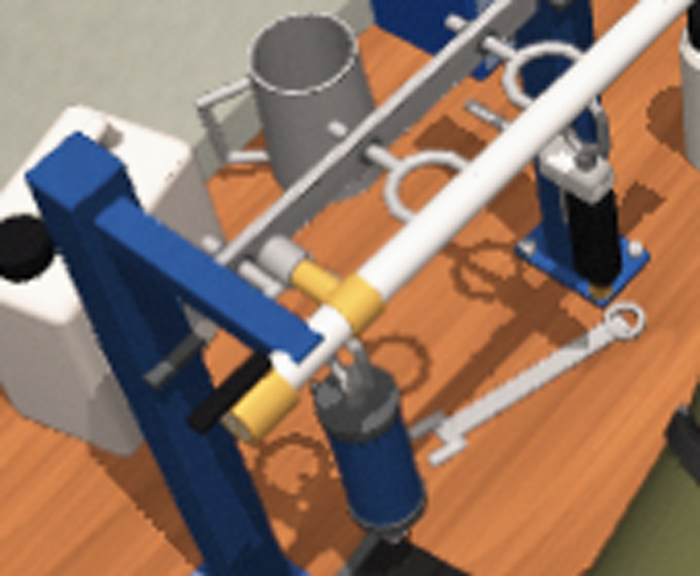

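```bash
python3 - <<'E'
from h import *
P={n:pickle.load(open(n+'.pkl','rb')) for n in ['side','top']}
C={n:cloud(P[n]) for n in P}
np.set_printoptions(suppress=True,precision=4)
# ring: points z .30-.335 near (0.57..0.63, 0.2)
for n in C:
    X=C[n].reshape(-1,3)
    m=(abs(X[:,0]-.61)<.07)&(abs(X[:,1]-.2)<.05)&(X[:,2]>.29)&(X[:,2]<.36)
    R=X[m]; print(n,'ring',len(R),R.min(0),R.max(0),np.median(R,0))
    ring=R[R[:,0]<.625]
    f=lambda q:q
    from scipy.optimize import least_squares
    s=least_squares(lambda a:np.hypot(ring[:,0]-a[0],ring[:,1]-a[1])-.0245,[.595,.21],loss='soft_l1',f_scale=.003); print('centre',s.x,np.sqrt(np.mean(s.fun**2)),np.median(ring[:,2]),np.percentile(ring[:,2],90))
    # pipe
    m=(X[:,0]>.4)&(X[:,0]<.6)&(X[:,1]>.02)&(X[:,1]<.42)&(X[:,2]>.44)&(X[:,2]<.475)
    Q=X[m]; 
    if len(Q):
        k=np.polyfit(Q[:,1],Q[:,0],1); print('pipe x=',k, np.percentile(Q[:,2],[5,50,95]),Q[:,1].min(),Q[:,1].max(),np.degrees(np.arctan(k[0])))
    # rail flat
    m=(X[:,0]>.58)&(X[:,0]<.75)&(X[:,1]>.06)&(X[:,1]<.36)&(X[:,2]>.3)&(X[:,2]<.345)
    Q=X[m]; m2=Q[:,0]>.63; Q=Q[m2]
    if len(Q)>10: k=np.polyfit(Q[:,1],Q[:,0],1); print('flat',k,len(Q),np.degrees(np.arctan(k[0])),Q.min(0),Q.max(0))
# lamp face: white panel + face
for n in C:
    im=P[n]['image'];X=C[n]
    if n=='top': r0,r1,c0,c1=150,206,350,380
    else: r0,r1,c0,c1=140,175,280,315
    S=X[r0:r1,c0:c1].reshape(-1,3);col=im[r0:r1,c0:c1].reshape(-1,3).astype(int)
    m=(S[:,2]>.14)&(S[:,2]<.27)&(abs(S[:,1]+.24)<.06)
    S=S[m]
    # ransac plane
    best=None;rng=np.random.default_rng(0)
    for _ in range(500):
        a=S[rng.choice(len(S),3,False)];nn=np.cross(a[1]-a[0],a[2]-a[0])
        if np.linalg.norm(nn)<1e-7: continue
        nn/=np.linalg.norm(nn);nn*=np.sign(nn[2]);
        if not(.6<nn[2]<.95): continue
        i=abs((S-a[0])@nn)<.003
        if best is None or i.sum()>best.sum(): best=i
    I=S[best];c=I.mean(0);u,s,v=np.linalg.svd(I-c);nn=v[2]*np.sign(v[2][2]);print(n,'face',best.sum(),len(S),c,nn,'tilt',np.degrees(np.arccos(nn[2])),'az',np.degrees(np.arctan2(nn[1],nn[0])), 'long',v[0])
    white=None
E
```

```text
side ring 461 [0.5867 0.1501 0.3036] [0.6763 0.2498 0.3407] [0.6454 0.2103 0.3252]
centre [0.5933 0.2201] 0.0027012111789542436 0.32380037896125613 0.3271146517847605
pipe x= [0.026 0.508] [0.4487 0.4601 0.4642] 0.020022572809627825 0.41971203256361683 1.4872470795710773
flat [0.0401 0.6397] 925 2.2948688492868845 [0.6302 0.06   0.3027] [0.6808 0.3344 0.342 ]
top ring 631 [0.5677 0.151  0.3026] [0.679  0.2499 0.3383] [0.6447 0.2115 0.3233]
centre [0.5961 0.2167] 0.002793737985383321 0.32224162743271456 0.3248227875426755
pipe x= [0.0386 0.51  ] [0.4503 0.4585 0.4618] 0.02069268876639787 0.4199639681259965 2.213039233942471
flat [0.0351 0.6443] 1052 2.010946908998098 [0.63   0.0615 0.3026] [0.6835 0.3596 0.3383]
side face 262 626 [ 0.5741 -0.244   0.1891] [-0.5725  0.067   0.8171] tilt 35.201819642083606 az 173.32373829043675 long [-0.8124  0.0878 -0.5764]
top face 567 925 [ 0.5845 -0.2469  0.1922] [-0.5652  0.0403  0.824 ] tilt 34.514322272519216 az 175.91659558945608 long [-0.8231  0.0393 -0.5665]
```

```bash
python3 - <<'E'
from h import *
P={n:pickle.load(open(n+'.pkl','rb')) for n in ['side','top']}
np.set_printoptions(suppress=True,precision=4)
for n in P:
    X=cloud(P[n]).reshape(-1,3); nn=np.array([-.57,.05,.82]);nn/=np.linalg.norm(nn)
    m=(abs(X[:,0]-.59)<.1)&(abs(X[:,1]+.24)<.06)&(X[:,2]>.1)
    c=[0.5845,-.2469,.1922] if n=='top' else [.5741,-.244,.1891]
    S=X[m];S=S[abs((S-c)@nn)<.005]
    ex=np.cross([0,1,0],nn);ex/=np.linalg.norm(ex);ey=np.cross(nn,ex)
    uv=np.c_[(S-c)@ex,(S-c)@ey]
    print(n,len(S),np.percentile(uv,[1,3,50,97,99],axis=0).T)
    r=cv2.minAreaRect((uv*1000).astype(np.float32));print(r)
    for lo in np.arange(-.07,.07,.01):
        k=(uv[:,0]>lo)&(uv[:,0]<lo+.01)
        if k.sum()>3: print(round(lo*1000),k.sum(),np.round(1000*np.percentile(uv[k,1],[2,50,98]),1))
    b=np.array([r[0][0],r[0][1]])/1000; fc=c+ex*b[0]+ey*b[1]; print('face centre',fc,'origin',fc-.02*nn,ex,ey)
E
```

```text
side 382 [[-0.0529 -0.05    0.0038  0.1162  0.1265]
 [-0.0235 -0.0222 -0.0018  0.0216  0.0224]]
((41.62476348876953, -2.718259811401367), (47.179927825927734, 190.20114135742188), 86.91133117675781)
-60 12 [-11.5   1.9  17.3]
-50 32 [-19.5   1.2  22.3]
-40 33 [-20.4  -1.   23.5]
-30 31 [-16.6   2.4  20.4]
-20 35 [-20.3   1.9  22.2]
-10 32 [-19.8   8.2  22.2]
0 32 [-20.1  -1.5  21.3]
10 33 [-19.2   2.6  18.7]
20 29 [-23.1   1.4  19.8]
30 19 [-20.9   3.6  17.4]
40 18 [-23.9  -8.8   6.9]
50 28 [-24.8 -10.1   7.2]
60 11 [-24.3  -4.7   5.3]
face centre [ 0.6082 -0.2467  0.213 ] origin [ 0.6196 -0.2477  0.1966] [ 0.8211 -0.      0.5708] [ 0.0285  0.9987 -0.0411]
top 731 [[-0.0589 -0.0551  0.0058  0.108   0.1178]
 [-0.0221 -0.0204 -0.0008  0.0204  0.022 ]]
((32.98090362548828, -0.2356700897216797), (46.05906295776367, 185.78785705566406), 88.59713745117188)
-60 49 [-18.9   1.   21.9]
-50 60 [-20.    3.7  22.5]
-40 56 [-19.    1.2  20.7]
-30 55 [-19.5   0.8  21.1]
-20 58 [-19.6   0.4  21.7]
-10 52 [-21.1   0.4  20.1]
0 66 [-20.2   0.7  21. ]
10 57 [-21.7  -0.4  19.8]
20 48 [-20.4   4.9  20.3]
30 57 [-22.1  -0.6  19.1]
40 60 [-23.   -0.3  19.6]
50 57 [-21.9  -1.6  17.8]
face centre [ 0.6116 -0.2471  0.211 ] origin [ 0.623  -0.2481  0.1946] [ 0.8211 -0.      0.5708] [ 0.0285  0.9987 -0.0411]
```

```bash
cat > plan.py <<'E'
from h import *
def Rm(e): return Ro.from_euler('xyz',e).as_matrix()
def rows(T,way,g):
    """way: list of (T target, nrows, gripper). emits rows with exact rounding accumulation"""
    out=[];C=T.copy()
    for (G,n,gr) in way:
        A=C.copy(); rv=Ro.from_matrix(A[:3,:3].T@G[:3,:3]).as_rotvec()
        for i in range(1,n+1):
            s=i/n; D=np.eye(4);D[:3,:3]=A[:3,:3]@Ro.from_rotvec(rv*s).as_matrix();D[:3,3]=A[:3,3]+s*(G[:3,3]-A[:3,3])
            t=np.round(C[:3,:3].T@(D[:3,3]-C[:3,3])*1000,1)
            r=np.round(np.degrees(Ro.from_matrix(C[:3,:3].T@D[:3,:3]).as_rotvec()),1)
            out.append([gr,*t.tolist(),*r.tolist()])
            C[:3,3]=C[:3,3]+C[:3,:3]@(t/1000); C[:3,:3]=C[:3,:3]@Ro.from_rotvec(np.radians(r)).as_matrix()
    for o in out: print(', '.join('%g'%(v+0.0) for v in o)+',')
    return out,C
def TT(p,R): 
    T=np.eye(4);T[:3,:3]=R;T[:3,3]=p;return T
def log():
    T,o=tool(); 
    import json
    open('log.jsonl','a').write(json.dumps({'q':list(map(float,o['qpos'])),'T':T.tolist(),'t':o['time'],'v':list(map(float,o['joint_vel']))})+'\n')
    print('t',o['time'],'q',np.round(o['qpos'],3),'p',np.round(T[:3,3],4),'rpy',np.round(np.degrees(o['eef_rot']),1),'F',np.round(o['contact_force'],1),'op',round(o['opening'],4)); return T,o
E
python3 - <<'E'
from plan import *
T,o=log()
G=TT([.34,.25,.38],Rm([np.pi,0,np.radians(120)]))
rows(T,[(G,8,1)],1)
E
```

```text
t 4.45 q [-1.188  0.689 -0.195  1.565  0.157  0.902 -0.215] p [0.2136 0.5874 0.2393] rpy [180.   0. 160.] F [-0.7  0.3 -0.7] op 0.0854
1, -29.3, -34.2, -17.6, 0, 0, 5,
1, -32.1, -31.6, -17.6, 0, 0, 5,
1, -34.8, -28.6, -17.6, 0, 0, 5,
1, -37.1, -25.5, -17.6, 0, 0, 5,
1, -39.2, -22.2, -17.5, 0, 0, 5,
1, -41, -18.6, -17.6, 0, 0, 5,
1, -42.4, -15, -17.6, 0, 0, 5,
1, -43.6, -11.3, -17.6, 0, 0, 5,
```

>>> carry_out(targets=[0.3,-29,-34,-18,0,0,5,0.3,-32,-32,-18,0,0,5,0.3,-35,-29,-18,0,0,5,0.3,-37,-25,-18,0,0,5,0.3,-39,-22,-18,0,0,5,0.3,-41,-19,-18,0,0,5,0.3,-42,-15,-18,0,0,5,0.3,-44,-11,-18,0,0,5])

```text
time: 5.45
tcp_pos: [0.3399, 0.2488, 0.3841]
eef_rot: [3.141, -0.0, 2.092]
contact_force: [1.2, 0.9, -1.2]
opening: 0.0255
```

```bash
cat > kin.py <<'E'
from plan import *
import json
from scipy.optimize import least_squares
# anthropomorphic model: Rz(s1 q1+y0) h | Ry(q2) | Rz(s3 q3) | L1,a1 | Ry(q4) | Rz(s5 q5) L2,a2 | Ry(q6) | Rz(s7 q7+y7) L3
def fk(q,p,s):
    y0,h,L1,a1,L2,a2,a3,L3,y7=p
    M=np.eye(4)
    def tr(x,z): A=np.eye(4);A[0,3]=x;A[2,3]=z;return A
    def rz(t): A=np.eye(4);A[:2,:2]=[[np.cos(t),-np.sin(t)],[np.sin(t),np.cos(t)]];return A
    def ry(t): A=np.eye(4);A[0,0]=A[2,2]=np.cos(t);A[0,2]=np.sin(t);A[2,0]=-np.sin(t);return A
    return rz(s[0]*q[0]+y0)@tr(0,h)@ry(q[1])@rz(s[1]*q[2])@tr(a1,L1)@ry(q[3])@tr(-a2,0)@rz(s[2]*q[4])@tr(0,L2)@ry(q[5])@tr(a3,0)@rz(s[3]*q[6]+y7)@tr(0,L3)
def data():
    return [(np.array(d['q']),np.array(d['T'])) for d in map(json.loads,open('log.jsonl'))]
def fit(verbose=True):
    D=data();best=[]
    import itertools
    for s in itertools.product([1,-1],repeat=4):
        for y0 in (0,1.57,3.14,-1.57):
          for y7 in (0,1.57,3.14,-1.57):
            def res(p):
                r=[]
                for q,T in D:
                    F=fk(q,p,s); r+=list((F[:3,3]-T[:3,3])*10)+list(Ro.from_matrix(F[:3,:3].T@T[:3,:3]).as_rotvec()*2)
                return np.array(r+list((p-p0)*[0,.01,.01,.01,.01,.01,.01,.01,0]))
            p0=np.array([y0,.35,.42,0,.42,0,0,.25,y7])
            try: S=least_squares(res,p0,max_nfev=60)
            except Exception: continue
            best.append((S.cost,s,S.x))
    best.sort(key=lambda b:b[0])
    return best
if __name__=='__main__':
    log(); B=fit()
    for b in B[:6]: print(b[0],b[1],np.round(b[2],4))
E
python3 kin.py
```

```text
t 5.45 q [-0.741  0.229 -0.     1.911 -0.     1.    -0.22 ] p [0.3399 0.2488 0.3841] rpy [180.   -0.  119.9] F [ 1.2  0.9 -1.2] op 0.0255
3.931377334891519e-06 (-1, -1, -1, -1) [-0.1095  0.3846  0.6128  0.0026  0.4085 -0.1924 -0.0389  0.2144  1.4613]
3.931377334891524e-06 (-1, -1, -1, -1) [-0.1095  0.3846  0.6128  0.0026  0.4085 -0.1924 -0.0389  0.2144  1.4613]
3.931377334891535e-06 (-1, -1, -1, -1) [-0.1095  0.3846  0.6128  0.0026  0.4085 -0.1924 -0.0389  0.2144  1.4613]
3.93137733489154e-06 (-1, -1, -1, -1) [-0.1095  0.3846  0.6128  0.0026  0.4085 -0.1924 -0.0389  0.2144  1.4613]
3.931377334891543e-06 (-1, -1, -1, -1) [-0.1095  0.3846  0.6128  0.0026  0.4085 -0.1924 -0.0389  0.2144  1.4613]
3.931377334891561e-06 (-1, -1, -1, -1) [-0.1095  0.3846  0.6128  0.0026  0.4085 -0.1924 -0.0389  0.2144  1.4613]
```

```bash
cat > ik.py <<'E'
from kin import *
LO=np.array([-3.01,-.46,-1.47,.13,-1,.04,-2.66]);HI=np.array([3.01,2.08,1.51,2.56,4.14,2.09,2.66])
S4=(-1,-1,-1,-1)
def iksolve(p,G,seed,w=0.0,ref=None,m=.03):
    def res(q):
        F=fk(q,p,S4); r=list((F[:3,3]-G[:3,3])*10)+list(Ro.from_matrix(F[:3,:3].T@G[:3,:3]).as_rotvec()*2)
        if ref is not None: r+=list(w*(q-ref))
        return np.array(r)
    S=least_squares(res,np.clip(seed,LO+m+.001,HI-m-.001),bounds=(LO+m,HI-m),max_nfev=200)
    return S.x,np.linalg.norm(res(S.x)[:6])
def allik(p,G,n=40,seed=0):
    rng=np.random.default_rng(seed);out=[]
    for _ in range(n):
        q,e=iksolve(p,G,rng.uniform(LO,HI))
        if e<.01: out.append(q)
    return out
def lampR(a,yaw,flip):
    # tool z = lamp -z = (cos a,0,-sin a) rotated yaw; a deg below horizontal ; flip False: tool x = lamp x
    a=np.radians(a); z=np.array([np.cos(a),0,-np.sin(a)]); x=np.array([np.sin(a),0,np.cos(a)])
    if flip:x=-x
    y=np.cross(z,x); return Rm([0,0,np.radians(yaw)])@np.c_[x,y,z]
E
python3 - <<'E'
from ik import *
p=fit()[0][2]
np.set_printoptions(suppress=True,precision=2)
bar=np.array([.5716,.2176,.320])
for a in (0,15,30,45):
  for flip in (False,True):
    R=lampR(a,-2,flip); lx=R[:,0]*(1-2*flip); lz=-R[:,2]
    tcp=bar-lx*.108+lx*.02-lz*.011
    sols=allik(p,TT(tcp,R),30)
    print(a,'B' if flip else 'A',tcp,len(sols))
    for q in sols[:5]: print('   ',q)
lamp=np.array([.596,-.248,.176])
for flip in (False,True):
    R=lampR(55,-4,flip); lx=R[:,0]*(1-2*flip); lz=-R[:,2]
    sols=allik(p,TT(lamp+lx*.02-lz*.011,R),30)
    print('grasp','B' if flip else 'A',len(sols))
    for q in sols[:6]: print('   ',q)
E
```

```text
0 A [0.58 0.22 0.23] 18
    [-0.57  1.   -0.09  1.9   2.59  1.41  1.65]
    [-0.99  1.06  0.43  1.89  2.43  1.15  1.33]
    [-1.09  1.11  0.56  1.88  2.4   1.07  1.24]
    [-1.61  1.95  1.47  1.82  2.76  0.31 -0.12]
    [-0.97  1.05  0.4   1.89  2.44  1.17  1.35]
0 B [0.58 0.22 0.23] 18
    [ 0.16  1.5  -1.06  1.92  3.19  1.68 -0.61]
    [-1.03  1.08  0.48  1.88  2.42  1.12 -1.85]
    [-0.76  1.01  0.14  1.89  2.51  1.3  -1.63]
    [-0.3   1.07 -0.42  1.91  2.73  1.54 -1.26]
    [ 0.27  1.77 -1.29  1.91  3.42  1.62 -0.3 ]
15 A [0.56 0.22 0.23] 17
    [-0.82  0.89  0.21  1.93  2.47  0.95  1.53]
    [-1.18  1.03  0.69  1.91  2.5   0.7   1.17]
    [-0.61  0.88 -0.04  1.94  2.49  1.06  1.69]
    [ 0.11  1.32 -1.06  1.97  2.8   1.54  2.46]
    [-1.17  1.02  0.68  1.91  2.51  0.71  1.17]
15 B [0.56 0.22 0.23] 20
    [ 0.05  1.23 -0.96  1.96  2.74  1.49 -0.79]
    [-1.6   1.77  1.41  1.88  3.37  0.42  2.63]
    [-0.87  0.9   0.28  1.93  2.47  0.91 -1.65]
    [-0.76  0.88  0.14  1.93  2.48  0.98 -1.57]
    [-0.23  0.98 -0.54  1.95  2.58  1.29 -1.14]
30 A [0.54 0.22 0.24] 10
    [-1.15  0.88 
[... 915 characters left out ...]
-0.7 ]
    [-0.19  0.73 -0.54  1.93  1.96  0.67 -0.71]
    [ 0.23  1.24 -1.33  1.96  2.15  1.34 -0.36]
grasp A 15
    [ 0.73  0.93 -0.48  1.7   1.03  0.07 -2.12]
    [ 0.43  0.85 -0.21  1.7  -0.97  0.07 -0.35]
    [ 0.43  0.85 -0.21  1.7  -0.97  0.07 -0.35]
    [ 0.78  0.95 -0.54  1.69  1.17  0.11 -2.22]
    [ 0.9   1.02 -0.73  1.68  1.41  0.24 -2.36]
    [ 0.74  0.93 -0.5   1.69  1.07  0.08 -2.15]
grasp B 15
    [ 1.14  1.35 -1.22  1.68  1.77  0.68  0.8 ]
    [ 0.73  0.93 -0.47  1.7   0.98  0.07  1.07]
    [ 0.78  0.95 -0.55  1.69  1.19  0.12  0.91]
    [ 0.73  0.93 -0.48  1.7   1.03  0.07  1.02]
    [ 1.1   1.25 -1.11  1.68  1.68  0.56  0.78]
    [ 0.78  0.95 -0.55  1.69  1.18  0.11  0.91]
```

```bash
python3 - <<'E'
from ik import *
T,o=tool()
T=TT([.3399,.2488,.3841],T[:3,:3])
G1=TT([.40,-.03,.36],lampR(88,-12,True)); G2=TT([.54,-.243,.315],lampR(75,-4,True))
rows(T,[(G1,8,0),(G2,8,0)],0)
E
```

```text
0, -34, -10.8, 3, -0.1, -0.2, -6,
0, -32.6, -14.4, 3.1, -0.1, -0.3, -6,
0, -30.9, -17.6, 3.2, -0.1, -0.2, -6,
0, -28.9, -20.9, 3.3, -0.1, -0.2, -6.1,
0, -26.6, -23.7, 3.4, -0.1, -0.3, -6,
0, -23.8, -26.5, 3.4, -0.1, -0.2, -6,
0, -21, -28.8, 3.5, -0.1, -0.2, -6,
0, -17.8, -30.8, 3.5, -0.1, -0.3, -6,
0, -22.5, -22.4, 6.4, -0.1, -1.6, -1,
0, -21.8, -22.8, 7, -0.2, -1.6, -1,
0, -21.3, -23.2, 7.5, -0.1, -1.7, -1,
0, -20.6, -23.5, 8.1, -0.2, -1.6, -1,
0, -20, -24, 8.6, -0.1, -1.6, -1,
0, -19.3, -24.3, 9.1, -0.2, -1.6, -1,
0, -18.7, -24.7, 9.5, -0.1, -1.6, -1,
0, -17.9, -25, 10, -0.2, -1.7, -1,
```

>>> carry_out(targets=[0,-34,-11,3,0,0,-6,0,-33,-14,3,0,0,-6,0,-31,-18,3,0,0,-6,0,-29,-21,3,0,0,-6,0,-27,-24,3,0,0,-6,0,-24,-26,3,0,0,-6,0,-21,-29,3,0,0,-6,0,-18,-31,3,0,-2,-6])

```text
time: 6.45
tcp_pos: [0.4012, -0.0309, 0.3594]
eef_rot: [-3.14, 0.037, 2.936]
contact_force: [0.3, -0.0, 0.2]
opening: 0.0005
```

```bash
python3 - <<'E'
from ik import *
T,o=log()
G2=TT([.54,-.243,.315],lampR(75,-4,True))
rows(T,[(G2,8,0)],0)
E
```

```text
t 6.45 q [-0.072  0.209  0.032  2.03   0.005  0.868  1.321] p [ 0.4012 -0.0309  0.3594] rpy [-179.9    2.1  168.2] F [ 0.3 -0.   0.2] op 0.0005
0, -22.2, -22.4, 6.4, -0.2, -1.6, -1,
0, -21.6, -22.8, 6.9, -0.1, -1.6, -0.9,
0, -21, -23.1, 7.5, -0.2, -1.6, -1,
0, -20.4, -23.5, 8, -0.1, -1.6, -1,
0, -19.8, -23.9, 8.5, -0.2, -1.7, -0.9,
0, -19.1, -24.3, 9, -0.1, -1.6, -1,
0, -18.5, -24.5, 9.5, -0.2, -1.6, -1,
0, -17.7, -25, 9.9, -0.2, -1.6, -0.9,
```

>>> carry_out(targets=[0,-22,-22,6,0,-2,-1,0,-22,-23,7,0,-1,-1,0,-21,-23,8,0,-2,-1,0,-20,-24,8,0,-1,-1,0,-20,-24,8,0,-2,-1,0,-19,-24,9,-1,-1,-1,0,-18,-25,10,0,-2,-1,0,-18,-25,10,0,-2,0])

```text
time: 7.45
tcp_pos: [0.539, -0.2435, 0.3147]
eef_rot: [-3.141, 0.262, 3.057]
contact_force: [0.2, 0.6, 0.1]
opening: 0.0002
```

```bash
python3 - <<'E'
from ik import *
T,o=log()
p=snap('wrist','w2'); pickle.dump({k:p[k] for k in ['image','range_z','intrinsics','D','W','shot']},open('w2.pkl','wb'))
for k in ['lamp','button_top','hook_bow','hook_mouth','cradle']:
    print(k,[(round(x['conf'],2),np.round(x['centre'],1).tolist(),np.round(pt(p,*x['centre']),4).tolist()) for x in manip.landmark_of(p,k)[:2]])
B=fit()
for b in B[:1]: print(b[0],b[1],np.round(b[2],4))
E
```

```text
t 7.45 q [ 0.405  0.456 -0.025  1.82  -0.113  0.618  1.954] p [ 0.539  -0.2435  0.3147] rpy [-180.    15.   175.1] F [0.2 0.6 0.1] op 0.0002
lamp [(0.95, [218.1, 278.1], [0.583, -0.2496, 0.1936])]
button_top [(0.53, [259.4, 284.7], [0.5302, -0.2411, 0.3085])]
hook_bow [(0.86, [369.3, 286.9], [0.6764, -0.2507, 0.2599])]
hook_mouth [(0.88, [345.6, 286.0], [0.5384, -0.2415, 0.3451])]
cradle [(0.79, [139.7, 280.5], [0.5411, -0.2443, 0.1357])]
0.011103301867381038 (-1, -1, -1, -1) [-0.095   0.4714  0.5718  0.0054  0.404  -0.0823  0.0056  0.3552  1.4767]
```

View pics/w2.png

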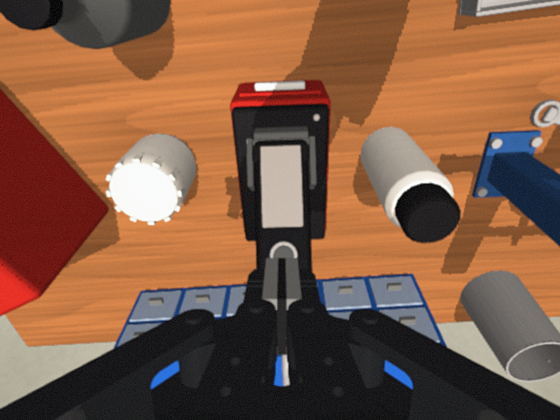

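```bash
python3 - <<'E'
from ik import *
np.set_printoptions(suppress=True,precision=4)
p=pickle.load(open('w2.pkl','rb'));im=p['image'].astype(int);C=cloud(p)
m=np.zeros(im.shape[:2],bool);m[130:240,245:320]=True
w=m&(im.min(2)>150)
from scipy.ndimage import label
L,n=label(w);k=np.argmax(np.bincount(L[L>0]));w=L==k
# erode not: use plane-corrected points
S=C[w];c=S.mean(0);u,s,v=np.linalg.svd(S-c,full_matrices=False);print('panel',w.sum(),c,v)
nn=v[2]*np.sign(v[2,2]);print('tilt',np.degrees(np.arccos(nn[2])),np.degrees(np.arctan2(nn[1],nn[0])))
cn=cv2.findContours(w.astype(np.uint8),cv2.RETR_EXTERNAL,cv2.CHAIN_APPROX_NONE)[0][0][:,0]
# intersect rays with plane
def onplane(r,cc):
    d=p['W'][:3,:3]@ray(p,r,cc);o=p['W'][:3,3];return o+d*((c-o)@nn)/(d@nn)
Q=np.array([onplane(y,x) for x,y in cn])
ex=np.cross([0,1,0],nn);ex/=np.linalg.norm(ex);ey=np.cross(nn,ex)
uv=np.c_[(Q-c)@ex,(Q-c)@ey]*1000
r=cv2.minAreaRect(uv.astype(np.float32));print(r)
fc=c+ex*r[0][0]/1000+ey*r[0][1]/1000;print('panel centre',fc,ex,ey,nn)
ang=r[2] if r[1][0]>r[1][1] else r[2]-90
a=np.radians(ang); lx=ex*np.cos(a)+ey*np.sin(a);print('lamp x',lx,'yaw',np.degrees(np.arctan2(lx[1],lx[0])))
# dark body sides: cross-sections of face plane points
X=C.reshape(-1,3);X=X[(abs((X-c)@nn)<.004)&(abs((X-c)@ey)<.06)&(abs((X-c)@ex)<.12)]
U=np.c_[(X-c)@ex,(X-c)@ey]*1000
for lo in range(-60,60,10):
    k=(U[:,0]>lo)&(U[:,0]<lo+10)
    if k.sum()>3: print(lo,k.sum(),np.round(np.percentile(U[k,1],[2,98]),1))
print(U[:,0].min(),np.percentile(U[:,0],1))
g=cv2.cvtColor(im.astype(np.uint8),cv2.COLOR_RGB2BGR)[70:300,210:360];cv2.imwrite('pics/w2c.png',cv2.resize(g,None,fx=2.6,fy=2.6))
E
```

```text
panel 3165 [ 0.5621 -0.2455  0.1805] [[ 0.4278 -0.0079  0.9038]
 [ 0.9017 -0.0651 -0.4274]
 [ 0.0622  0.9978 -0.0207]]
tilt 88.81411931772054 -93.56828669528849
((-872.6796875, -1021.4296875), (5640.185546875, 467.6796875), 49.73136520385742)
panel centre [ 1.2539 -0.3125 -0.9692] [ 0.3156 -0.      0.9489] [-0.9468  0.0656  0.3149] [-0.0622 -0.9978  0.0207]
lamp x [-0.5185  0.05    0.8536] yaw 174.48760948177397
-50 9 [6.2 7.3]
-40 26 [17.2 19.3]
-30 136 [13.1 19.3]
-20 163 [ 5.8 14.4]
-10 163 [-1.6  6.5]
0 160 [-9.  -0.9]
10 167 [-17.1  -8.1]
20 176 [-25.4 -15.7]
30 110 [-29.  -24.3]
40 114 [-29.5 -24.5]
-119.73947781212723 -118.00783580470652
```

View pics/w2c.png

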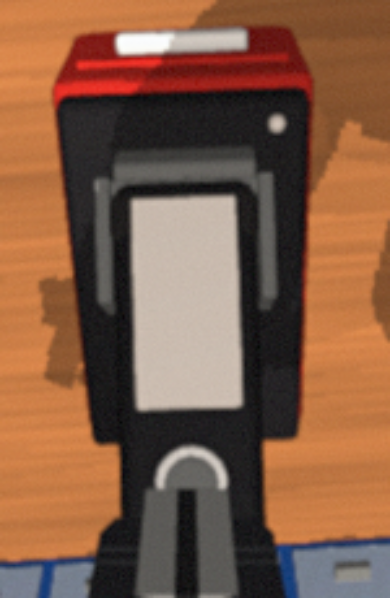

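```bash
python3 - <<'E'
from ik import *
np.set_printoptions(suppress=True,precision=4)
p=pickle.load(open('w2.pkl','rb'));im=p['image'].astype(int);C=cloud(p)
w=np.zeros(im.shape[:2],bool);w[150:224,265:300]=True
S=C[w];S=S[S[:,2]>.1];c=np.median(S,0);S=S[np.linalg.norm(S-c,axis=1)<.06]
for _ in range(5):
    c=S.mean(0);u,s,v=np.linalg.svd(S-c,full_matrices=False);nn=v[2]*np.sign(v[2,2]);d=abs((S-c)@nn);S=S[d<max(.002,2.5*d.std())]
print(len(S),c,nn,'tilt',np.degrees(np.arccos(nn[2])),np.degrees(np.arctan2(nn[1],nn[0])))
m=np.zeros(im.shape[:2],np.uint8);m[135:240,250:312]=(im[135:240,250:312].min(2)>140)
L,n_,st,_=cv2.connectedComponentsWithStats(m);k=1+np.argmax(st[1:,4]);m=(L==k).astype(np.uint8);print(st[k])
cn=max(cv2.findContours(m,cv2.RETR_EXTERNAL,cv2.CHAIN_APPROX_NONE)[0],key=len)[:,0]
def onplane(r,cc):
    d=p['W'][:3,:3]@ray(p,r,cc);o=p['W'][:3,3];return o+d*((c-o)@nn)/(d@nn)
Q=np.array([onplane(y,x) for x,y in cn])
ex=np.cross([0,1,0],nn);ex/=np.linalg.norm(ex);ey=np.cross(nn,ex)
uv=np.c_[(Q-c)@ex,(Q-c)@ey]*1000
r=cv2.minAreaRect(uv.astype(np.float32));print(r)
fc=c+ex*r[0][0]/1000+ey*r[0][1]/1000
ang=r[2] if r[1][0]>r[1][1] else r[2]-90
a=np.radians(ang); lx=ex*np.cos(a)+ey*np.sin(a);print('panel c',fc,'lamp x',lx,'yaw',np.degrees(np.arctan2(lx[1],lx[0])))
ly=np.cross(nn,lx)
X=C[100:260,230:330].reshape(-1,3);X=X[(abs((X-fc)@nn)<.004)]
U=np.c_[(X-fc)@lx,(X-fc)@ly]*1000
for lo in range(-60,70,10):
    k=(U[:,0]>lo)&(U[:,0]<lo+10)&(abs(U[:,1])<26)
    if k.sum()>3: print(lo,k.sum(),np.round(np.percentile(U[k,1],[2,98]),1))
b=abs(U[:,1])<15; print('x min',np.percentile(U[b,0],[.5,1,2]))
# lower end edge in image near (141,282)
for r_ in range(132,146): print(r_,im[r_,282], np.round(np.array([(onplane(r_,282)-fc)@lx,(onplane(r_,282)-fc)@ly])*1000,1))
print('button px', np.round(proj(p,fc),1),'oring', fc)
for rr,cc in [(245,284),(243,284),(250,272),(250,297)]: print(rr,cc,np.round([(onplane(rr,cc)-fc)@lx*1000,(onplane(rr,cc)-fc)@ly*1000],1))
E
```

```text
2570 [ 0.5629 -0.2449  0.1798] [-0.5729  0.0295  0.8191] tilt 35.006561942118644 177.04819716064324
[ 261  146   42   82 3221]Traceback (most recent call last):
  File "<stdin>", line 11, in <module>
cv2.error: OpenCV(4.12.0) :-1: error: (-5:Bad argument) in function 'findContours'
> Overload resolution failed:
>  - image is not a numpy array, neither a scalar
>  - Expected Ptr<cv::UMat> for argument 'image'
```

```bash
cat > m.py <<'E'
from ik import *
np.set_printoptions(suppress=True,precision=4)
p=pickle.load(open('w2.pkl','rb'));im=p['image'].astype(int);C=cloud(p)
w=np.zeros(im.shape[:2],bool);w[150:224,265:300]=True
S=C[w];S=S[S[:,2]>.1];c=np.median(S,0);S=S[np.linalg.norm(S-c,axis=1)<.06]
for _ in range(5):
    c=S.mean(0);u,s,v=np.linalg.svd(S-c,full_matrices=False);nn=v[2]*np.sign(v[2,2]);d=abs((S-c)@nn);S=S[d<max(.002,2.5*d.std())]
m=np.zeros(im.shape[:2],np.uint8);m[135:240,250:312]=(im[135:240,250:312].min(2)>140)
L,n_,*_r=*cv2.connectedComponentsWithStats(m)[:2],
n_,L,st,_=cv2.connectedComponentsWithStats(m);k=1+np.argmax(st[1:,4]);m=np.ascontiguousarray((L==k).astype(np.uint8));print(st[k])
cn=max(cv2.findContours(m,cv2.RETR_EXTERNAL,cv2.CHAIN_APPROX_NONE)[0],key=len)[:,0]
def onplane(r,cc):
    d=p['W'][:3,:3]@ray(p,r,cc);o=p['W'][:3,3];return o+d*((c-o)@nn)/(d@nn)
Q=np.array([onplane(y,x) for x,y in cn])
ex=np.cross([0,1,0],nn);ex/=np.linalg.norm(ex);ey=np.cross(nn,ex)
uv=np.c_[(Q-c)@ex,(Q-c)@ey]*1000
r=cv2.minAreaRect(uv.astype(np.float32));print(r)
fc=c+ex*r[0][0]/1000+ey*r[0][1]/1000
ang=r[2] if r[1][0]>r[1][1] else r[2]-90
a=np.radians(ang); lx=ex*np.cos(a)+ey*np.sin(a);print('panel c',fc,'lamp x',lx,'yaw',np.degrees(np.arctan2(lx[1],lx[0])))
ly=np.cross(nn,lx)
X=C[100:260,230:330].reshape(-1,3);X=X[(abs((X-fc)@nn)<.004)]
U=np.c_[(X-fc)@lx,(X-fc)@ly]*1000
for lo in range(-60,70,10):
    k=(U[:,0]>lo)&(U[:,0]<lo+10)&(abs(U[:,1])<26)
    if k.sum()>3: print(lo,k.sum(),np.round(np.percentile(U[k,1],[2,98]),1))
b=abs(U[:,1])<15; print('x min',np.percentile(U[b,0],[.5,1,2]))
for r_ in range(132,146): print(r_,im[r_,282], np.round(np.array([(onplane(r_,282)-fc)@lx,(onplane(r_,282)-fc)@ly])*1000,1))
for rr,cc in [(245,284),(243,284),(255,270),(255,297)]: print(rr,cc,np.round([(onplane(rr,cc)-fc)@lx*1000,(onplane(rr,cc)-fc)@ly*1000],1))
E
sed -i '/_r=\*/d' m.py; python3 m.py
```

```text
[ 261  146   42   82 3221]
((-0.4369640350341797, -0.49541282653808594), (31.238113403320312, 63.21148681640625), 87.75872802734375)
panel c [ 0.5626 -0.2454  0.1795] lamp x [ 0.8182 -0.0391  0.5737] yaw -2.735448216670599
-40 408 [-20.5  20.5]
-30 712 [-21.4  21.5]
-20 665 [-19.7  20. ]
-10 672 [-20.   20.2]
0 686 [-20.1  20.1]
10 675 [-19.7  20.3]
20 692 [-19.9  20.2]
30 689 [-20.2  20.5]
40 640 [-20.2  20.2]
50 302 [-20.4  20.7]
x min [-36.2546 -35.7648 -34.7378]
132 [83 82 80] [-42.7   1.8]
133 [97 97 91] [-41.9   1.8]
134 [102 102  97] [-41.1   1.8]
135 [105 100  95] [-40.3   1.7]
136 [102 101  95] [-39.5   1.7]
137 [93 91 88] [-38.7   1.7]
138 [85 83 81] [-37.9   1.7]
139 [78 75 74] [-37.1   1.6]
140 [45 45 44] [-36.3   1.6]
141 [23 23 20] [-35.5   1.6]
142 [15 12 15] [-34.7   1.6]
143 [17 17 20] [-33.9   1.6]
144 [44 43 41] [-33.1   1.5]
145 [105  96  91] [-32.3   1.5]
245 284 [45.9  0.7]
243 284 [44.4  0.8]
255 270 [ 53.3 -10.3]
255 297 [53.9 10.5]
```

```bash
cat > lamp.py <<'E'
from ik import *
LT=np.eye(4); _x=np.array([.8182,-.0391,.5737]);_z=np.array([-.5729,.0295,.8191]);_x/=np.linalg.norm(_x);_z-=_x*(_x@_z);_z/=np.linalg.norm(_z)
LT[:3,0]=_x;LT[:3,2]=_z;LT[:3,1]=np.cross(_z,_x);LT[:3,3]=[.594,-.247,.176]
def inL(P): return LT[:3,:3].T@(np.array(P)-LT[:3,3])*1000
def L2W(P): return LT[:3,:3]@(np.array(P)/1000)+LT[:3,3]
RG=lambda th: LT[:3,:3]@np.c_[[-np.cos(np.radians(th)),0,np.sin(np.radians(th))],[0,1,0],[-np.sin(np.radians(th)),0,-np.cos(np.radians(th))]]
E
python3 - <<'E'
from lamp import *
T,o=tool(); R=RG(20); print(np.linalg.det(R),R,T[:3,:3])
G=TT(L2W([29.7,0,50]),R); print(G[:3,3])
_,C=rows(T,[(G,8,0)],0)
print('press dir in tool per 10mm of lamp -z:',R.T@(-LT[:3,2])*10)
E
```

```text
1.0 [[-0.96476084  0.04894799  0.25853551]
 [ 0.04682971  0.99879982 -0.0143492 ]
 [-0.25892759 -0.0017364  -0.96589517]] [[-9.62791904e-01  8.35651569e-02  2.56999249e-01]
 [ 8.07777947e-02  9.96502304e-01 -2.14034267e-02]
 [-2.57888924e-01  1.52786661e-04 -9.66174559e-01]]
[ 0.5896536  -0.24668618  0.23399224]
0, -3.6, -0.1, 11.4, -0.1, 0, -0.2,
0, -3.6, -0.2, 11.5, 0, 0, -0.3,
0, -3.6, -0.2, 11.4, -0.1, 0, -0.2,
0, -3.7, -0.2, 11.5, 0, 0, -0.3,
0, -3.6, -0.2, 11.4, -0.1, 0, -0.2,
0, -3.6, -0.2, 11.5, 0, 0, -0.3,
0, -3.6, -0.3, 11.4, -0.1, -0.1, -0.2,
0, -3.6, -0.3, 11.5, 0, 0, -0.2,
press dir in tool per 10mm of lamp -z: [-3.42020143e+00  7.20426113e-17  9.39692621e+00]
```

>>> carry_out(targets=[0,-5,0,15,0,0,-1,0,-5,0,15,0,0,-1,0,-5,-1,16,0,0,0,0,-5,0,15,0,0,0,0,-5,-1,15,0,0,0,0,-4,0,16,0,0,0,0,-1,0,4,0,0,0,0,0,0,0,0,0,0])

```text
time: 8.75
tcp_pos: [0.592, -0.2484, 0.2296]
eef_rot: [-3.132, 0.261, 3.093]
contact_force: [0.2, -0.3, -0.2]
opening: -0.0002
```

```bash
python3 - <<'E'
from lamp import *
T,o=log(); print(inL(T[:3,3]), o['contact_force'])
p=snap('wrist','w3'); cv2.imwrite('pics/w3c.png',cv2.resize(cv2.cvtColor(p['image'],cv2.COLOR_RGB2BGR)[150:350,200:370],None,fx=3.5,fy=3.5))
print(proj(p,[L2W([32,0,26]),L2W([32,8,26]),L2W([24,0,26])]))
E
```

```text
t 8.75 q [ 0.382  0.63  -0.035  1.785 -0.105  0.478  1.964] p [ 0.592  -0.2484  0.2296] rpy [-179.4   14.9  177.2] F [ 0.2 -0.3 -0.2] op -0.0002
[29.12219185 -1.58374938 45.02331691] [ 0.16105062 -0.27414187 -0.22651999]
[[285.52055244 284.5001637 ]
 [285.59364306 301.38021982]
 [268.51203957 284.54355652]]
```

View pics/w3c.png

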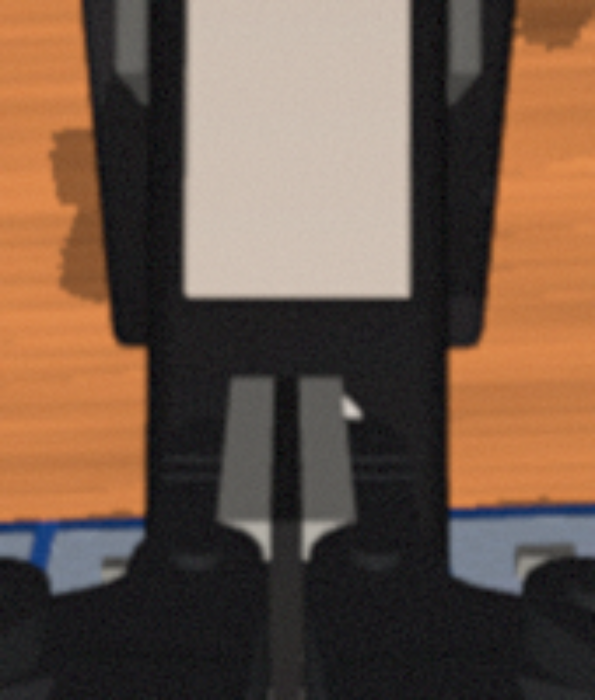

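>>> carry_out(targets=[0,-1,1.5,4,0,0,0,0,-0.5,0,1.5,0,0,0,0,-0.5,0,1.5,0,0,0,0,-0.5,0,1,0,0,0,0,-0.5,0,1,0,0,0,0,-0.5,0,1,0,0,0,0,-0.5,0,1,0,0,0,0,0,0,0,0,0,0])

```text
time: 9.8
tcp_pos: [0.5986, -0.2473, 0.2201]
eef_rot: [-3.132, 0.261, 3.093]
contact_force: [-2.3, 0.5, 1.5]
opening: -0.0005
```

```bash
python3 - <<'E'
from lamp import *
T,o=log(); print(inL(T[:3,3]), o['contact_force'], LT[:3,:3].T@o['contact_force'])
E
```

```text
t 9.8 q [ 0.375  0.649 -0.034  1.778 -0.105  0.465  1.959] p [ 0.5986 -0.2473  0.2201] rpy [-179.4   14.9  177.2] F [-2.3  0.5  1.5] op -0.0005
[29.03681782 -0.15873699 33.50019295] [-2.3254466   0.47400268  1.49666174] [-1.06251971  0.35700904  2.57215341]
```

>>> carry_out(targets=[0,-0.3,0,1,0,0,0,0,-0.4,0,1,0,0,0,0,-0.3,0,1,0,0,0,0,0,0,0,0,0,0,0,0,0,0,0,0,0,0,0,0,0,0,0,0,0,0,0,0,0,0,0,0,0,0,0,0,0,0])

```text
time: 10.8
tcp_pos: [0.5994, -0.2474, 0.2188]
eef_rot: [-3.132, 0.26, 3.092]
contact_force: [-9.0, 2.4, 14.0]
opening: 0.0001
```

```bash
python3 - <<'E'
from lamp import *
T,o=log(); print(inL(T[:3,3]), o['contact_force'], LT[:3,:3].T@o['contact_force'])
E
```

```text
t 10.8 q [ 0.375  0.652 -0.033  1.776 -0.105  0.464  1.959] p [ 0.5994 -0.2474  0.2188] rpy [-179.4   14.9  177.2] F [-9.   2.4 14. ] op 0.0001
[28.97437762 -0.25375995 32.00885737] [-8.96867355  2.3797369  14.01218402] [ 0.60753962  1.91355139 16.68564565]
```

```bash
python3 - <<'E'
from lamp import *
T,o=tool(); R=RG(20)
C=T.copy(); C[:3,3]=L2W([29,0,29.5])
A=TT(L2W([29,0,75]),R); B=TT(L2W([11.2,0,-7]),R)
_,C=rows(C,[(A,8,1)],0); print(); rows(C,[(B,8,1)],0)
E
```

```text
1, 2, 0, -5.3, -0.1, 0, 0,
1, 1.9, -0.1, -5.4, 0, 0, 0,
1, 2, 0, -5.3, -0.1, 0, 0,
1, 1.9, 0, -5.4, 0, -0.1, 0,
1, 2, -0.1, -5.3, -0.1, 0, 0,
1, 1.9, 0, -5.4, 0, 0, 0,
1, 2, 0, -5.3, -0.1, 0, 0,
1, 1.9, 0, -5.3, -0.1, 0, 0,

1, -1.4, 0, 10.4, 0, 0, 0,
1, -1.4, 0, 10.4, 0, 0, 0,
1, -1.4, 0, 10.4, 0, 0, 0,
1, -1.5, 0, 10.4, 0, 0, 0,
1, -1.4, 0, 10.3, 0, 0, 0,
1, -1.4, 0, 10.4, 0, 0, 0,
1, -1.4, 0, 10.4, 0, 0, 0,
1, -1.4, -0.1, 10.4, 0, 0, 0,
```

>>> carry_out(targets=[0,2,0,-5,0,0,0,0,2,0,-6,0,0,0,1,2,0,-6,0,0,0,1,2,0,-6,0,0,0,1,2,0,-5,0,0,0,1,2,0,-5,0,0,0,1,2,0,-5,0,0,0,1,2,0,-5,-0.5,0,0])

```text
time: 11.8
tcp_pos: [0.5738, -0.2454, 0.2553]
eef_rot: [-3.141, 0.261, 3.093]
contact_force: [0.4, 1.0, -0.3]
opening: 0.0853
```

```bash
python3 - <<'E'
from lamp import *
T,o=log(); print(inL(T[:3,3]))
p=snap('wrist','w4'); cv2.imwrite('pics/w4c.png',cv2.resize(cv2.cvtColor(p['image'],cv2.COLOR_RGB2BGR)[110:350,190:390],None,fx=3,fy=3))
print(proj(p,[L2W([32,0,22]),L2W([60,22,20]),L2W([60,-22,20]),L2W([0,22,20]),L2W([0,-22,20]),L2W([-60,0,20])]))
C=cloud(p);pickle.dump({k:p[k] for k in ['image','range_z','intrinsics','D','W','shot']},open('w4.pkl','wb'))
R=RG(20);B=TT(L2W([11.2,0,-7]),R);rows(T,[(B,8,1)],0)
E
```

```text
t 11.8 q [ 0.402  0.575 -0.047  1.804 -0.11   0.517  1.977] p [ 0.5738 -0.2454  0.2553] rpy [-180.    15.   177.2] F [ 0.4  1.  -0.3] op 0.0853
[28.93010187  0.44859665 76.54872441]
[[276.5530941  280.05549184]
 [325.29718862 318.29507002]
 [325.28438409 241.75182669]
 [220.94362404 317.70270202]
 [220.90323361 242.49192728]
 [120.08100547 280.17289435]]
1, -1.5, -0.1, 10.6, 0, 0, 0,
1, -1.5, 0, 10.5, 0, 0, 0,
1, -1.5, -0.1, 10.6, 0, 0, 0,
1, -1.5, -0.1, 10.6, 0, 0, 0,
1, -1.5, 0, 10.6, 0, 0, 0,
1, -1.5, -0.1, 10.5, 0.1, 0, 0,
1, -1.5, -0.1, 10.6, 0, 0, 0,
1, -1.5, 0, 10.6, 0, -0.1, 0,
```

View pics/w4c.png

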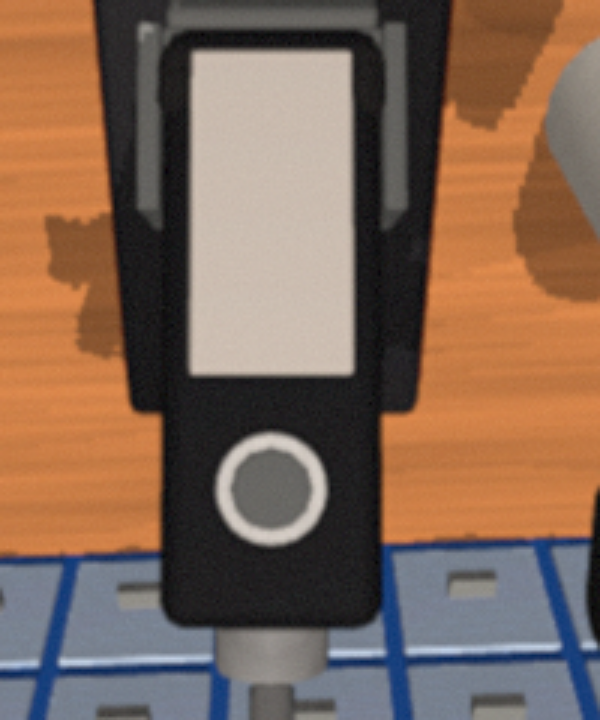

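```bash
python3 - <<'E'
from lamp import *
p=pickle.load(open('w4.pkl','rb'));C=cloud(p)
f=lambda r0,r1,c0,c1: np.round(np.median([inL(x) for x in C[r0:r1,c0:c1].reshape(-1,3)],0),1)
print('button',f(267,279,274,286),'panel',f(150,220,262,298),'face l',f(262,285,247,257),'face r',f(262,285,303,313),'face top',f(300,312,270,290), 'face',f(240,250,265,295))
E
```

```text
button [29.7 -0.3 21.9] panel [-21.1  -0.1  21. ] face l [ 30.2 -16.4  19.8] face r [30.3 15.7 19.9] face top [48.7 -0.3 20. ] face [13.5 -0.3 19.9]
```

>>> carry_out(targets=[1,-1.5,0,10,0,0,0,1,-1.5,0,10,0,0,0,1,-1.5,0,10,0,0,0,1,-1.5,0,10,0,0,0,1,-1.5,0,11,0,0,0,1,-1.5,0,11,0,0,0,1,-1,0,11,0,0,0,1,-1,0,11,0,0,0])

```text
time: 12.85
tcp_pos: [0.6065, -0.2474, 0.176]
eef_rot: [-3.14, 0.261, 3.093]
contact_force: [0.8, -0.1, -0.5]
opening: 0.0855
```

```bash
python3 - <<'E'
from lamp import *
T,o=log(); print(inL(T[:3,3]), o['contact_force'])
p=snap('wrist','w5');snap('side','s5')
E
```

```text
t 12.85 q [ 0.385  0.721 -0.051  1.791 -0.113  0.382  1.972] p [ 0.6065 -0.2474  0.176 ] rpy [-179.9   15.   177.2] F [ 0.8 -0.1 -0.5] op 0.0855
[10.27728692  0.20074953 -7.17310326] [ 0.81730908 -0.14830281 -0.50609105]
```

View pics/w5.png

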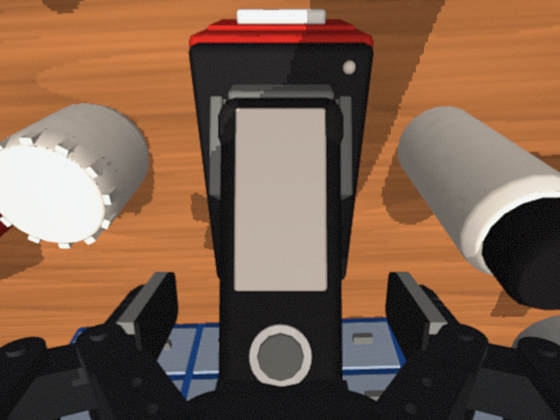

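>>> carry_out(targets=[0,0,0,0,0,0,0,0,0,0,0,0,0,0,0,0,0,0,0,0,0,0,0,0,0,0,0,0,0,0,0,0,0,0,0,0,0,0,0,0,0,0,0,0,0,0,0,0,0,0,0,0,0,0,0,0])

```text
time: 13.95
tcp_pos: [0.6064, -0.2477, 0.1774]
eef_rot: [-3.14, 0.262, 3.093]
contact_force: [-1.7, 0.0, 5.5]
opening: 0.0431
```

```bash
cat >> kin.py <<'E'
E
python3 - <<'E'
from lamp import *
T,o=log(); print(inL(T[:3,3]), o['contact_force'])
D=data()
def tr(x,y,z): A=np.eye(4);A[:3,3]=[x,y,z];return A
def r(ax,t):
    A=np.eye(4);A[:3,:3]=Ro.from_euler(ax,t).as_matrix();return A
def fk2(q,p):
    y0,h,L1,a1,L2,a2,a3,L3,y7,o2,o4,o6,bx,by,s1,s2,s3=p
    return tr(bx,by,h)@r('z',-q[0]+y0)@tr(s3,0,0)@r('y',q[1]+o2)@r('z',-q[2])@tr(a1,s1,L1)@r('y',q[3]+o4)@tr(a2,s2,0)@r('z',-q[4])@tr(0,0,L2)@r('y',q[5]+o6)@tr(a3,0,0)@r('z',-q[6]+y7)@tr(0,0,L3)
p0=np.array([-.1,.4,.5,0,.4,0,0,.3,1.47]+[0]*8)
def res(p):
    rr=[]
    for q,T in D:
        F=fk2(q,p); rr+=list((F[:3,3]-T[:3,3])*100)+list(Ro.from_matrix(F[:3,:3].T@T[:3,:3]).as_rotvec()*20)
    return np.array(rr+list((p-p0)*.02))
S=least_squares(res,p0)
print(S.cost,np.round(S.x,4)); print(np.round(S.fun[:6*len(D)].reshape(-1,6),3))
E
```

```text
t 13.95 q [ 0.385  0.719 -0.051  1.791 -0.113  0.383  1.972] p [ 0.6064 -0.2477  0.1774] rpy [-179.9   15.   177.2] F [-1.7  0.   5.5] op 0.0431
[10.93910804 -0.07654004 -5.95382337] [-1.69279751  0.04942842  5.50363702]
0.0027647875515504133 [-1.0000e-04  3.4880e-01  5.5540e-01 -7.0000e-04  3.4470e-01 -7.2000e-03
  2.4000e-03  3.2560e-01  1.5708e+00 -2.1000e-03  3.0000e-03 -8.0000e-04
 -2.0000e-04 -7.0000e-04 -2.2800e-02 -2.2700e-02  2.6000e-03]
[[ 0.011  0.01  -0.014  0.     0.005  0.006]
 [-0.029 -0.009  0.023 -0.     0.    -0.001]
 [ 0.022 -0.009 -0.019  0.001 -0.    -0.001]
 [ 0.012 -0.004 -0.005 -0.002 -0.001 -0.001]
 [-0.01   0.004  0.009 -0.003 -0.001 -0.001]
 [-0.017  0.007  0.016 -0.003 -0.001 -0.001]
 [-0.019  0.008  0.017 -0.003 -0.001 -0.001]
 [ 0.022 -0.009 -0.013 -0.003 -0.001 -0.   ]
 [ 0.005  0.001 -0.007 -0.003 -0.001  0.   ]
 [ 0.005  0.001 -0.007 -0.003 -0.001  0.   ]]
```

```bash
python3 - <<'E'
from h import *
P={n:pickle.load(open(n+'.pkl','rb')) for n in ['side','top']}
for n in P:
    X=cloud(P[n]).reshape(-1,3)
    m=(X[:,0]>.36)&(X[:,0]<.60)&(X[:,1]>.03)&(X[:,1]<.42)&(X[:,2]>.03)&(X[:,2]<.43)
    Q=X[m]
    print(n,len(Q))
    for y0 in np.arange(.04,.42,.02):
        k=(Q[:,1]>=y0)&(Q[:,1]<y0+.02)
        if k.sum()>2:
            q=Q[k]; print(round(y0,2),k.sum(),'x',np.round(np.percentile(q[:,0],[1,50]),3),'z',np.round(np.percentile(q[:,2],[1,50,99]),3), 'x<.54:',np.round(q[q[:,0]<.54].mean(0),3) if (q[:,0]<.54).sum()>2 else '')
E
```

```text
side 1448
0.08 27 x [0.554 0.592] z [0.22  0.324 0.329] x<.54: 
0.1 332 x [0.543 0.553] z [0.11  0.247 0.323] x<.54: 
0.12 218 x [0.551 0.566] z [0.136 0.211 0.328] x<.54: 
0.18 19 x [0.587 0.595] z [0.32  0.324 0.328] x<.54: 
0.24 13 x [0.589 0.596] z [0.319 0.324 0.327] x<.54: 
0.3 93 x [0.551 0.558] z [0.123 0.247 0.26 ] x<.54: 
0.32 383 x [0.549 0.554] z [0.121 0.248 0.321] x<.54: 
0.34 361 x [0.553 0.565] z [0.108 0.2   0.253] x<.54: 
top 1242
0.04 19 x [0.375 0.378] z [0.033 0.038 0.042] x<.54: [0.414 0.05  0.038]
0.06 74 x [0.375 0.423] z [0.032 0.039 0.322] x<.54: [0.419 0.07  0.038]
0.08 75 x [0.555 0.575] z [0.135 0.216 0.326] x<.54: 
0.1 105 x [0.546 0.566] z [0.149 0.322 0.334] x<.54: 
0.12 53 x [0.569 0.584] z [0.318 0.322 0.325] x<.54: 
0.18 52 x [0.575 0.588] z [0.316 0.323 0.326] x<.54: 
0.2 36 x [0.568 0.574] z [0.318 0.322 0.327] x<.54: 
0.22 51 x [0.569 0.577] z [0.318 0.322 0.326] x<.54: 
0.24 18 x [0.581 0.593] z [0.32  0.322 0.326] x<.54: 
0.28 6 x [0.59  0.595] z [0.318 0.321 0.323] x<.54: 
0.3 390 x [0.555 0.575] z [0.125 0.22  0.325] x<.54: 
0.32 285 x [0.552 0.571] z [0.166 0.264 0.332] x<.54: 
0.34 69 x [0.558 0.585] z [0.244 0.32  0.326] x<.54:
```

```bash
cat > ik2.py <<'E'
from lamp import *
def tr(x,y,z): A=np.eye(4);A[:3,3]=[x,y,z];return A
def r_(ax,t):
    A=np.eye(4);A[:3,:3]=Ro.from_euler(ax,t).as_matrix();return A
def fk2(q,p):
    y0,h,L1,a1,L2,a2,a3,L3,y7,o2,o4,o6,bx,by,s1,s2,s3=p
    return tr(bx,by,h)@r_('z',-q[0]+y0)@tr(s3,0,0)@r_('y',q[1]+o2)@r_('z',-q[2])@tr(a1,s1,L1)@r_('y',q[3]+o4)@tr(a2,s2,0)@r_('z',-q[4])@tr(0,0,L2)@r_('y',q[5]+o6)@tr(a3,0,0)@r_('z',-q[6]+y7)@tr(0,0,L3)
def fit2():
    D=data();p0=np.array([0,.346,.55,0,.345,0,0,.325,1.5708]+[0]*5+[-.0225,-.0225,0])
    def res(p):
        rr=[]
        for q,T in D:
            F=fk2(q,p); rr+=list((F[:3,3]-T[:3,3])*100)+list(Ro.from_matrix(F[:3,:3].T@T[:3,:3]).as_rotvec()*20)
        return np.array(rr+list((p-p0)*.02))
    return least_squares(res,p0).x
def step(p,G,q0,wn=.02,w3=.02,m=.005):
    def res(q):
        F=fk2(q,p); return np.array(list((F[:3,3]-G[:3,3])*10)+list(Ro.from_matrix(F[:3,:3].T@G[:3,:3]).as_rotvec()*3)+list(wn*(q-q0))+[w3*q[2]])
    S=least_squares(res,np.clip(q0,LO+m+1e-4,HI-m-1e-4),bounds=(LO+m,HI-m),max_nfev=100); 
    F=fk2(S.x,p); return S.x,np.linalg.norm(F[:3,3]-G[:3,3])*1000,np.degrees(np.linalg.norm(Ro.from_matrix(F[:3,:3].T@G[:3,:3]).as_rotvec()))
def interp(A,G,n):
    rv=Ro.from_matrix(A[:3,:3].T@G[:3,:3]).as_rotvec()
    for i in range(1,n+1):
        s=i/n;yield TT(A[:3,3]+s*(G[:3,3]-A[:3,3]),A[:3,:3]@Ro.from_rotvec(rv*s).as_matrix())
TL=np.array([13.1,0,-6.0]) # tcp in lamp
def tcp_for(barL,al,yaw,bar=np.array([.5716,.2176,.320]),th=20):
    """tool pose so that lamp point barL(mm) is at bar, lamp tilt al (hook leaning away), grip tilt th"""
    Rl=lampR(al,yaw,True); lx=-Rl[:,0];lz=-Rl[:,2];ly=np.cross(lz,lx)
    LR=np.c_[lx,ly,lz]; pos=bar+LR@((TL-np.array(barL))/1000)
    return TT(pos,lampR(al+th,yaw,True))
E
python3 - <<'E'
from ik2 import *
np.set_printoptions(suppress=True,precision=3)
p=fit2();T,o=tool();q=np.array(o['qpos'])
for w3 in (.02,.2):
  q=np.array(o['qpos']);A=T.copy()
  pre=tcp_for([106,0,-110],5,-2.1); near=tcp_for([106,0,-30],5,-2.1); ins=tcp_for([106,0,0],5,-2.1); seat=tcp_for([127,0,0],5,-2.1)
  W=[(TT([.55,-.245,.27],T[:3,:3]),6),(TT([.43,-.10,.34],lampR(80,-10,True)),6),(TT([.38,.12,.34],lampR(75,-40,True)),8),(TT([.38,.2,.30],lampR(50,-40,True)),8),(pre,8),(near,4),(ins,2),(seat,2)]
  print('pre',pre[:3,3],'ins',ins[:3,3])
  for G,n in W:
    for D in interp(A,G,n):
        qn,e,er=step(p,D,q,w3=w3); dq=np.abs(qn-q).max();q=qn
        if e>1 or er>1 or dq>.35: print('   warn',np.round(e,1),np.round(er,1),'dq',dq,q)
    print(G[:3,3],q); A=G
E
```

```text
pre [0.46  0.222 0.237] ins [0.569 0.218 0.227]
[ 0.55  -0.245  0.27 ] [ 0.397  0.528 -0.014  1.85  -0.156  0.521  2.034]
[ 0.43 -0.1   0.34] [0.087 0.23  0.037 2.088 0.001 0.649 1.518]
[0.38 0.12 0.34] [-0.635  0.201  0.002  2.156  0.374  0.758 -0.031]
[0.38 0.2  0.3 ] [-1.118  0.44   0.016  2.231  0.913  0.902 -0.972]
   warn 8.2 1.7 dq 0.3783229344169702 [-0.915  0.72  -0.409  2.555  1.707  1.291 -1.647]
   warn 17.4 3.5 dq 0.843726755007532 [-0.473  1.013 -1.252  2.555  1.537  2.    -1.507]
   warn 26.6 5.2 dq 0.09058643275004541 [-0.465  1.078 -1.237  2.555  1.628  2.085 -1.453]
[0.46  0.222 0.237] [-0.465  1.078 -1.237  2.555  1.628  2.085 -1.453]
   warn 21.7 4.1 dq 0.08934843405482829 [-0.408  1.087 -1.23   2.555  1.717  2.085 -1.391]
   warn 16.0 2.9 dq 0.08930914651754729 [-0.352  1.099 -1.224  2.555  1.806  2.085 -1.33 ]
   warn 9.5 1.6 dq 0.08873845835814387 [-0.298  1.113 -1.22   2.555  1.895  2.085 -1.27 ]
   warn 2.1 0.3 dq 0.14445423597732265 [-0.303  1.061 -1.076  2.555  1.998  1.971 -1.29 ]
[0.54  0.219 0.23 ] [-0.303  1.061 -1.076  2.555  1.998  1.971 -1.29 ]
   wa
[... 765 characters left out ...]
963 [-1.104  0.841 -0.038  2.555  1.976  1.221 -1.779]
[0.46  0.222 0.237] [-1.104  0.841 -0.038  2.555  1.976  1.221 -1.779]
   warn 22.1 4.2 dq 0.07905000166360865 [-1.045  0.853 -0.034  2.555  2.055  1.246 -1.788]
   warn 16.6 3.0 dq 0.07925629912846821 [-0.99   0.866 -0.026  2.555  2.134  1.272 -1.799]
   warn 10.1 1.8 dq 0.07835829423498897 [-0.939  0.881 -0.016  2.555  2.212  1.3   -1.81 ]
   warn 2.8 0.5 dq 0.0762449240947034 [-0.891  0.897 -0.004  2.555  2.289  1.33  -1.823]
[0.54  0.219 0.23 ] [-0.891  0.897 -0.004  2.555  2.289  1.33  -1.823]
[0.569 0.218 0.227] [-0.824  0.895  0.     2.504  2.35   1.311 -1.773]
[0.568 0.218 0.206] [-0.828  0.956 -0.     2.509  2.358  1.357 -1.821]
```

```bash
python3 - <<'E'
from ik2 import *
np.set_printoptions(suppress=True,precision=2)
p=fit2()
q0=np.array([-.85,.88,0,2.3,2.2,1.,-1.7])
for yaw in (-2.1,-15):
 for al in (5,15,25,35):
  for off in (0,-30,-60,-100):
    q,e,er=step(p,tcp_for([106,0,off],al,yaw),q0,w3=.0,wn=.005)
    q2,e2,er2=step(p,tcp_for([106,0,off],al,yaw),q0,w3=.5,wn=.005)
    print(yaw,al,off,'err %.1f %.1f'%(e,er),q,'| q3=0: %.1f %.1f'%(e2,er2),q2)
E
```

```text
-2.1 5 0 err 0.0 0.0 [-0.84  0.9   0.02  2.5   2.36  1.3  -1.79] | q3=0: 0.0 0.0 [-0.82  0.9   0.    2.5   2.35  1.31 -1.77]
-2.1 5 -30 err 2.0 0.3 [-0.24  1.13 -1.22  2.55  1.98  2.08 -1.21] | q3=0: 2.8 0.5 [-0.89  0.9  -0.    2.55  2.29  1.33 -1.82]
-2.1 5 -60 err 12.8 2.3 [-0.32  1.11 -1.22  2.55  1.85  2.08 -1.3 ] | q3=0: 13.5 2.4 [-0.97  0.88 -0.    2.55  2.18  1.28 -1.81]
-2.1 5 -100 err 24.2 4.6 [-0.44  1.08 -1.23  2.55  1.67  2.08 -1.42] | q3=0: 24.7 4.8 [-1.09  0.85 -0.01  2.55  2.03  1.22 -1.8 ]
-2.1 15 0 err 0.0 0.0 [-0.81  0.75  0.01  2.46  2.34  1.   -1.63] | q3=0: 0.0 0.0 [-0.8   0.75  0.    2.46  2.34  1.   -1.63]
-2.1 15 -30 err 0.0 0.0 [-0.86  0.73 -0.01  2.52  2.29  1.03 -1.66] | q3=0: 0.0 0.0 [-0.86  0.73 -0.    2.52  2.3   1.03 -1.67]
-2.1 15 -60 err 2.4 0.5 [-0.18  1.04 -1.46  2.55  1.72  1.95 -1.15] | q3=0: 3.1 0.6 [-0.93  0.7  -0.    2.55  2.22  1.02 -1.68]
-2.1 15 -100 err 12.5 2.5 [-0.27  0.96 -1.46  2.55  1.57  1.91 -1.23] | q3=0: 13.0 2.6 [-1.04  0.64 -0.    2.55  2.06  0.96 -1.6 ]
-2.1 25 0 err 0.0 0.0 [-0.8   0.62  0.06  2.38  2.26  0.67 -1.45] | q3=0: 0.
[... 2269 characters left out ...]
1.18] | q3=0: 0.0 0.0 [-0.97  0.57 -0.    2.31  1.63  0.73 -1.19]
-15 25 -100 err 0.0 0.0 [-0.99  0.51 -0.11  2.33  1.51  0.81 -1.14] | q3=0: 0.0 0.0 [-1.06  0.52 -0.    2.33  1.52  0.76 -1.15]
-15 35 0 err 0.0 0.0 [-0.68  0.56 -0.16  2.17  1.45  0.62 -0.81] | q3=0: 0.0 0.0 [-0.79  0.56 -0.    2.17  1.44  0.53 -0.81]
-15 35 -30 err 0.0 0.0 [-0.69  0.51 -0.22  2.19  1.38  0.67 -0.79] | q3=0: 0.0 0.0 [-0.84  0.52 -0.    2.19  1.36  0.55 -0.76]
-15 35 -60 err 0.0 0.0 [-0.7   0.47 -0.27  2.2   1.31  0.71 -0.76] | q3=0: 0.0 0.0 [-0.89  0.47 -0.    2.2   1.27  0.58 -0.72]
-15 35 -100 err 0.0 0.0 [-0.73  0.41 -0.33  2.21  1.21  0.78 -0.72] | q3=0: 0.0 0.0 [-0.97  0.41 -0.    2.21  1.15  0.63 -0.66]
```

>>> carry_out(targets=[0.8,0,0,0,0,0,0,0.8,0,0,0,0,0,0,0.8,0,0,0,0,0,0,0.8,-8,0,-2,0,0,0,0.8,-8,0,-2,0,0,0,0.8,-7,0,-1,0,0,0,0,0,0,0,0,0,0,0,0,0,0,0,0,0])

```text
time: 14.95
tcp_pos: [0.6274, -0.2484, 0.1877]
eef_rot: [-3.14, 0.262, 3.093]
contact_force: [-0.2, 0.4, 3.1]
opening: 0.0436
```

>>> carry_out(targets=[0,0,0,0,0,0,0,0,0,0,0,0,0,0,0,0,0,0,0,0,0,0,0,0,0,0,0,0,0,0,0,0,0,0,0,0,0,0,0,0,0,0,0,0,0,0,0,0,0,0,0,0,0,0,0,0])

```text
time: 15.95
tcp_pos: [0.6274, -0.2485, 0.1877]
eef_rot: [-3.14, 0.262, 3.093]
contact_force: [1.0, -0.1, 4.1]
opening: 0.0435
```

```bash
python3 - <<'E'
from ik2 import *
T,o=log(); print(inL(T[:3,3]))
p=snap('wrist','w6');pickle.dump({k:p[k] for k in ['image','range_z','intrinsics','D','W','shot']},open('w6.pkl','wb'))
E
```

```text
t 15.95 q [ 0.367  0.726 -0.038  1.723 -0.112  0.444  1.959] p [ 0.6274 -0.2485  0.1877] rpy [-179.9   15.   177.2] F [ 1.  -0.1  4.1] op 0.0435
[34.11667372  0.12409713 -9.57289737]
```

View pics/w6.png

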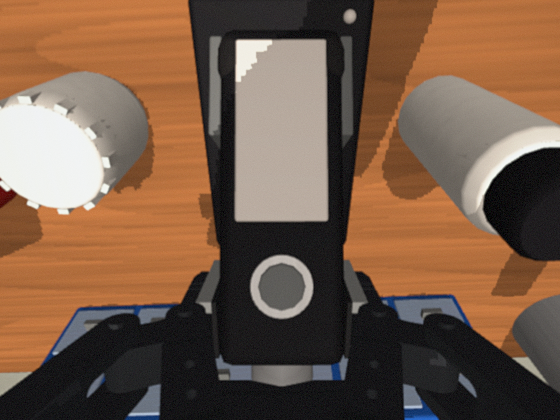

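```bash
cat > inhand.py <<'E'
from ik2 import *
def inhand(pk,rows_=(60,210),cols=(245,318),btn=(288,281)):
    p=pickle.load(open(pk,'rb'));C=cloud(p)
    T=p['W']@np.linalg.inv(p['he']) if 'he' in p else None
    return p,C
E
python3 - <<'E'
from ik2 import *
np.set_printoptions(suppress=True,precision=3)
p=pickle.load(open('w6.pkl','rb'));C=cloud(p);T,o=tool()
X=(C-T[:3,3])@T[:3,:3]*1000
S=X[90:215,245:318].reshape(-1,3);c=np.median(S,0);S=S[abs(S-c).max(1)<60]
for _ in range(4):
    c=S.mean(0);v=np.linalg.svd(S-c,full_matrices=False)[2];d=abs((S-c)@v[2]);S=S[d<2.5]
nn=v[2]*-np.sign(v[2][2]);print('normal in tool',nn,'theta',np.degrees(np.arctan2(nn[0],-nn[2])))
b=np.median(X[282:294,275:288].reshape(-1,3),0);print('button top in tool',b,'off plane',(b-c)@nn)
lx=np.cross([0,1,0],nn);lx/=np.linalg.norm(lx); 
if lx[0]>0: lx=-lx
org=b-32*lx-22*nn;print('lamp x in tool',lx,'origin in tool',org,' tcp in lamp',[-org@lx,org[1],-org@nn])
E
```

```text
normal in tool [ 0.343 -0.001 -0.939] theta 20.07346982754534
button top in tool [ 14.677   0.084 -28.301] off plane 0.9952530243032038
lamp x in tool [-0.939  0.    -0.343] origin in tool [37.182  0.112  3.346]  tcp in lamp [np.float64(36.07155694299453), np.float64(0.11150271096206862), np.float64(-9.619307024085394)]
```

```bash
sed -i 's/^TL=.*/TL=np.array([36.0,0,-9.6])/' ik2.py; cat > path.py <<'E'
from ik2 import *
np.set_printoptions(suppress=True,precision=3)
def lampPts(G,th=20):
    # returns hook top, tail world for tool pose
    R=G[:3,:3];t=np.radians(th);lx=R@np.array([-np.cos(t),0,-np.sin(t)]);lz=R@np.array([np.sin(t),0,-np.cos(t)]);ly=np.cross(lz,lx)
    LR=np.c_[lx,ly,lz];o=G[:3,3]-LR@(TL/1000)
    return {k:np.round(o+LR@(np.array(v)/1000),3) for k,v in dict(bow=[145,0,0],nose=[123,0,-18],spine=[102,0,22],tail=[-60,0,-20]).items()}
E
python3 - <<'E'
from path import *
p=fit2();T,o=tool()
for (yaw,al) in ((-10,15),(-12,10)):
  q=np.array(o['qpos']);A=T.copy()
  pre=tcp_for([106,0,-110],al,yaw); near=tcp_for([106,0,-30],al,yaw); ins=tcp_for([106,0,2],al,yaw); seat=tcp_for([127,0,0],al,yaw); seat0=tcp_for([127,0,0],3,yaw)
  W=[(TT([.57,-.245,.27],T[:3,:3]),6),(TT([.45,-.12,.36],lampR(78,-10,True)),6),(TT([.38,.10,.36],lampR(72,-35,True)),8),(TT([.37,.2,.30],lampR(50,-30,True)),6),(pre,6),(near,4),(ins,2),(seat,2),(seat0,2)]
  print('yaw',yaw)
  for G,n in W:
    for D in interp(A,G,n):
        qn,e,er=step(p,D,q,w3=.2); dq=np.abs(qn-q).max();q=qn
        if e>1 or er>1 or dq>.25: print('   warn',np.round(e,1),np.round(er,1),'dq',dq,q)
    print(G[:3,3],q,lampPts(G)); A=G
E
```

```text
yaw -10
[ 0.57  -0.245  0.27 ] [ 0.375  0.552  0.     1.798 -0.158  0.548  2.021] {'bow': array([ 0.654, -0.249,  0.34 ]), 'nose': array([ 0.646, -0.249,  0.313]), 'spine': array([ 0.606, -0.247,  0.334]), 'tail': array([ 0.497, -0.242,  0.206])}
[ 0.45 -0.12  0.36] [0.159 0.227 0.    2.023 0.005 0.682 1.552] {'bow': array([ 0.536, -0.135,  0.426]), 'nose': array([ 0.527, -0.134,  0.399]), 'spine': array([ 0.489, -0.127,  0.422]), 'tail': array([ 0.375, -0.107,  0.3  ])}
[0.38 0.1  0.36] [-0.623  0.142 -0.     2.175  0.434  0.766  0.03 ] {'bow': array([0.446, 0.054, 0.435]), 'nose': array([0.44 , 0.058, 0.407]), 'spine': array([0.407, 0.081, 0.426]), 'tail': array([0.323, 0.14 , 0.293])}
[0.37 0.2  0.3 ] [-1.142  0.396  0.     2.335  1.057  0.825 -1.   ] {'bow': array([0.41 , 0.177, 0.399]), 'nose': array([0.414, 0.175, 0.371]), 'spine': array([0.375, 0.197, 0.373]), 'tail': array([0.336, 0.219, 0.212])}
[0.458 0.238 0.278] [-1.097  0.603 -0.     2.475  1.826  0.942 -1.495] {'bow': array([0.477, 0.234, 0.386]), 'nose': array([0.488, 0.232, 0.36 ]), 'spine': array([0.445, 0.24 , 0.35 
[... 2275 characters left out ...]
rray([0.534, 0.226, 0.158])}
[0.571 0.218 0.249] [-0.863  0.755  0.     2.341  2.045  1.025 -1.523] {'bow': array([0.58 , 0.216, 0.358]), 'nose': array([0.594, 0.213, 0.333]), 'spine': array([0.552, 0.222, 0.32 ]), 'tail': array([0.565, 0.219, 0.153])}
[0.565 0.219 0.229] [-0.875  0.805 -0.     2.358  2.068  1.057 -1.592] {'bow': array([0.575, 0.217, 0.338]), 'nose': array([0.588, 0.214, 0.313]), 'spine': array([0.546, 0.223, 0.299]), 'tail': array([0.559, 0.22 , 0.132])}
[0.576 0.217 0.229] [-0.889  0.895  0.     2.375  2.088  1.23  -1.692] {'bow': array([0.573, 0.217, 0.338]), 'nose': array([0.589, 0.214, 0.315]), 'spine': array([0.549, 0.222, 0.296]), 'tail': array([0.582, 0.215, 0.132])}
```

```bash
python3 - <<'E'
from path import *
T,o=tool()
W=[(TT([.57,-.245,.27],T[:3,:3]),3,0),(TT([.45,-.12,.35],lampR(78,-10,True)),5,0),(TT([.36,.10,.345],lampR(72,-35,True)),6,0),(TT([.365,.2,.30],lampR(50,-30,True)),5,0)]
rows(T,W,0)
E
```

```text
0, 11.4, 0.2, -31.4, 0, 0, 0,
0, 11.4, 0.2, -31.5, 0, 0, 0,
0, 11.5, 0.2, -31.4, 0, 0, 0,
0, 20.2, 23.8, -22, 0.3, 0.6, 1.4,
0, 21, 23.1, -21.9, 0.3, 0.6, 1.4,
0, 21.8, 22.5, -21.8, 0.4, 0.6, 1.4,
0, 22.5, 21.8, -21.8, 0.3, 0.6, 1.4,
0, 23.3, 21.2, -21.6, 0.3, 0.6, 1.4,
0, 20.8, 33.5, -3.6, 1.1, -1, 4,
0, 23.1, 31.9, -4.5, 1.1, -1, 4.1,
0, 25.2, 30.1, -5.6, 1, -1, 4,
0, 27.1, 28.1, -6.6, 1.1, -0.9, 4,
0, 28.9, 26, -7.5, 1.1, -1, 4,
0, 30.5, 23.8, -8.5, 1.1, -1, 4.1,
0, 12.9, 17, 5.3, -0.5, -4.4, -0.9,
0, 13.1, 17.1, 4.4, -0.5, -4.4, -0.9,
0, 13, 17.3, 3.5, -0.5, -4.4, -0.9,
0, 13, 17.4, 2.7, -0.5, -4.4, -0.9,
0, 13, 17.7, 1.9, -0.5, -4.4, -0.8,
```

>>> carry_out(targets=[0,11,0,-31,0,0,0,0,11,0,-31,0,0,0,0,12,0,-32,0,0,0,0,20,24,-22,0,1,1,0,21,23,-22,0,0,1,0,22,22,-22,1,1,1,0,22,22,-22,0,0,2,0,23,21,-22,1,1,2])

```text
time: 17.0
tcp_pos: [0.446, -0.1218, 0.3495]
eef_rot: [-3.134, 0.202, 2.965]
contact_force: [1.1, -0.4, -3.6]
opening: 0.0433
```

```bash
python3 - <<'E'
from path import *
T,o=log()
W=[(TT([.36,.10,.345],lampR(72,-35,True)),8,0)]
rows(T,W,0)
E
```

```text
t 17.0 q [ 0.084  0.24   0.097  2.048 -0.025  0.652  1.588] p [ 0.446 -0.122  0.349] rpy [-179.6   11.6  169.9] F [ 1.1 -0.4 -3.6] op 0.0433
0, 15.2, 25.4, -2.7, 0.7, -0.8, 3,
0, 16.6, 24.5, -3.3, 0.8, -0.8, 3,
0, 17.7, 23.6, -3.9, 0.7, -0.7, 3,
0, 18.9, 22.6, -4.3, 0.8, -0.8, 3.1,
0, 20, 21.4, -4.9, 0.7, -0.8, 3,
0, 21, 20.3, -5.5, 0.7, -0.8, 3,
0, 22, 19.1, -6, 0.8, -0.7, 3,
0, 22.9, 17.9, -6.6, 0.7, -0.8, 3,
```

>>> carry_out(targets=[0,15,25,-3,1,-1,3,0,17,24,-3,1,-1,3,0,18,24,-4,1,-1,3,0,19,23,-4,0,0,3,0,20,21,-5,1,-1,3,0,21,20,-6,1,-1,3,0,22,19,-6,0,-1,3,0,23,18,-7,1,0,3])

```text
time: 18.0
tcp_pos: [0.3595, 0.098, 0.3433]
eef_rot: [-3.14, 0.317, 2.533]
contact_force: [0.5, 0.2, -2.7]
opening: 0.0435
```

```bash
python3 - <<'E'
from path import *
T,o=log()
p=fit2();pre=tcp_for([106,0,-110],15,-10)
q=np.array(o['qpos']);A=T
W=[(TT([.365,.2,.30],lampR(50,-30,True)),6),(pre,6)]
for G,n in W:
    for D in interp(A,G,n):
        q,e,er=step(p,D,q,w3=.2); print(np.round(e,1),q) if e>1 else 0
    print(q); A=G
rows(T,[(G,n,0) for G,n in W],0)
E
```

```text
t 18.0 q [-0.787  0.14   0.149  2.256  0.445  0.695 -0.015] p [0.359 0.098 0.343] rpy [-179.9   18.2  145.1] F [ 0.5  0.2 -2.7] op 0.0435
[-1.16   0.393  0.     2.353  1.055  0.826 -1.023]
[-1.104  0.605 -0.     2.492  1.833  0.95  -1.52 ]
0, 10.8, 14.5, 4.1, -0.4, -3.6, -0.7,
0, 10.8, 14.6, 3.4, -0.4, -3.7, -0.7,
0, 10.8, 14.7, 2.9, -0.4, -3.6, -0.7,
0, 10.9, 14.8, 2.3, -0.4, -3.7, -0.7,
0, 10.8, 14.9, 1.7, -0.4, -3.6, -0.7,
0, 10.6, 15.1, 1.1, -0.4, -3.6, -0.7,
0, -5.6, 13.2, 9.4, -2.5, -2.5, -2.3,
0, -5.7, 12.6, 10.2, -2.4, -2.5, -2.2,
0, -5.6, 11.8, 10.9, -2.5, -2.4, -2.3,
0, -5.7, 11.2, 11.8, -2.5, -2.5, -2.3,
0, -5.6, 10.4, 12.4, -2.5, -2.5, -2.2,
0, -5.4, 9.7, 13.1, -2.4, -2.5, -2.3,
```

>>> carry_out(targets=[0,11,14,4,0,-4,-1,0,11,15,4,-1,-4,-1,0,11,15,3,0,-3,-1,0,11,15,2,-1,-4,0,0,11,15,2,0,-4,-1,0,10,15,1,0,-3,-1,0,-5,13,9,-2,-2,-2,0,-6,13,10,-3,-3,-2])

```text
time: 19.0
tcp_pos: [0.3973, 0.2144, 0.2925]
eef_rot: [3.131, 0.79, 2.733]
contact_force: [0.1, -0.7, -2.8]
opening: 0.0434
```

```bash
python3 - <<'E'
from path import *
T,o=log()
p=fit2()
for (al,yaw) in ((15,-10),(15,-14),(20,-10)):
  pre=tcp_for([106,0,-90],al,yaw);near=tcp_for([106,0,-35],al,yaw);ins=tcp_for([106,0,3],al,yaw);seat=tcp_for([127,0,0],al,yaw)
  q=np.array(o['qpos']);A=T
  for G,n in [(pre,6),(near,6),(ins,3),(seat,3)]:
    for D in interp(A,G,n):
        q,e,er=step(p,D,q,w3=.0,wn=.05); print(np.round(e,1),q) if e>1 else 0
    print(G[:3,3],q); A=G
pre=tcp_for([106,0,-90],15,-10)
rows(T,[(pre,8,0)],0)
print(lampPts(T),lampPts(pre))
E
```

```text
t 19.0 q [-1.292  0.473  0.206  2.391  1.312  0.723 -1.152] p [0.397 0.214 0.292] rpy [179.4  45.2 156.6] F [ 0.1 -0.7 -2.8] op 0.0434
[0.477 0.234 0.273] [-1.133  0.631  0.138  2.466  1.931  0.867 -1.55 ]
[0.53  0.225 0.259] [-1.004  0.677  0.146  2.399  2.059  0.847 -1.547]
[0.566 0.219 0.249] [-0.926  0.709  0.151  2.343  2.13   0.826 -1.536]
[0.558 0.22  0.23 ] [-0.925  0.753  0.123  2.369  2.151  0.877 -1.604]
[0.479 0.241 0.273] [-1.182  0.643  0.183  2.4    1.796  0.828 -1.475]
[0.53  0.228 0.259] [-1.054  0.689  0.188  2.346  1.932  0.807 -1.491]
[0.566 0.219 0.249] [-0.973  0.72   0.191  2.298  2.008  0.789 -1.491]
[0.558 0.221 0.23 ] [-0.973  0.762  0.163  2.322  2.033  0.831 -1.562]
[0.474 0.235 0.282] [-1.118  0.551  0.165  2.416  1.845  0.731 -1.376]
[0.525 0.226 0.263] [-0.987  0.613  0.158  2.357  1.987  0.712 -1.409]
[0.56 0.22 0.25] [-0.906  0.655  0.153  2.306  2.064  0.696 -1.417]
[0.55  0.221 0.231] [-0.904  0.693  0.118  2.338  2.096  0.749 -1.493]
0, -4, 6.2, 7.6, -1.2, -1.2, -1.1,
0, -4, 5.9, 7.8, -1.2, -1.2, -1.1,
0, -4, 5.7, 8, -1.2, -1.2, -1.1,
0, -3.9, 5.4, 8.1, -1.3, -1.2, -1,
0, -3.8, 5.2, 8.4, -1.2, -1.2, -1.1,
0, -3.7, 5, 8.6, -1.2, -1.2, -1.1,
0, -3.6, 4.7, 8.8, -1.2, -1.3, -1.1,
0, -3.6, 4.4, 8.9, -1.2, -1.2, -1.1,
{'bow': array([0.431, 0.199, 0.396]), 'nose': array([0.438, 0.197, 0.368]), 'spine': array([0.396, 0.214, 0.366]), 'tail': array([0.369, 0.227, 0.201])} {'bow': array([0.496, 0.231, 0.381]), 'nose': array([0.507, 0.229, 0.355]), 'spine': array([0.464, 0.237, 0.345]), 'tail': array([0.463, 0.237, 0.178])}
```

>>> carry_out(targets=[0,-4,6,8,-1,-1,-1,0,-4,6,8,-1,-1,-1,0,-4,6,8,-1,-1,-1,0,-4,5,8,-1,-1,-1,0,-4,5,8,-1,-2,-1,0,-4,5,9,-2,-1,-1,0,-4,5,9,-1,-1,-2,0,-3,4,9,-2,-2,-1])

```text
time: 20.0
tcp_pos: [0.478, 0.2324, 0.2725]
eef_rot: [-3.139, 0.964, 2.976]
contact_force: [0.3, -1.0, -2.4]
opening: 0.0433
```

```bash
python3 - <<'E'
from path import *
T,o=log(); print(lampPts(T))
for n in ['side','top','wrist']:
    p=snap(n,n+'7');pickle.dump({**{k:p[k] for k in ['image','range_z','intrinsics','D','W','shot']},'T':T},open(n+'7.pkl','wb'))
    for k in ['hook_bow','hook_mouth','eye_bar'] if n!='wrist' else []:
        print(n,k,[(round(x['conf'],2),np.round(x['centre'],1).tolist(),np.round(pt(p,*x['centre']),4).tolist()) for x in manip.landmark_of(p,k)[:2]])
    im=cv2.cvtColor(p['image'],cv2.COLOR_RGB2BGR)
    if n=='side': cv2.imwrite('pics/s7c.png',cv2.resize(im[150:330,110:310],None,fx=3.5,fy=3.5))
    if n=='top': cv2.imwrite('pics/t7c.png',cv2.resize(im[120:270,90:270],None,fx=4,fy=4))
E
```

```text
t 20.0 q [-1.144  0.641  0.165  2.473  1.965  0.86  -1.577] p [0.478 0.232 0.273] rpy [-179.9   55.2  170.5] F [ 0.3 -1.  -2.4] op 0.0433
{'bow': array([0.496, 0.229, 0.38 ]), 'nose': array([0.508, 0.227, 0.354]), 'spine': array([0.464, 0.235, 0.344]), 'tail': array([0.464, 0.235, 0.177])}
side hook_bow [(0.75, [237.7, 223.4], [0.4841, 0.2357, 0.3722]), (0.2, [324.5, 194.5], [0.5524, 0.3341, 0.0179])]
side hook_mouth [(0.95, [245.6, 224.7], [0.4903, 0.2288, 0.328])]
side eye_bar [(0.69, [229.7, 202.3], [0.49, 0.2897, 0.4576])]
top hook_bow [(0.92, [200.7, 162.9], [0.4857, 0.2002, 0.4526])]
top hook_mouth [(0.61, [207.8, 164.4], [0.4898, 0.2434, 0.2922]), (0.27, [172.7, 122.1], [0.6316, 0.4637, -0.0015])]
top eye_bar [(0.79, [174.8, 174.8], [0.6259, 0.3004, -0.0003]), (0.39, [171.3, 174.3], [0.5708, 0.2147, 0.324])]
```

View pics/s7c.png

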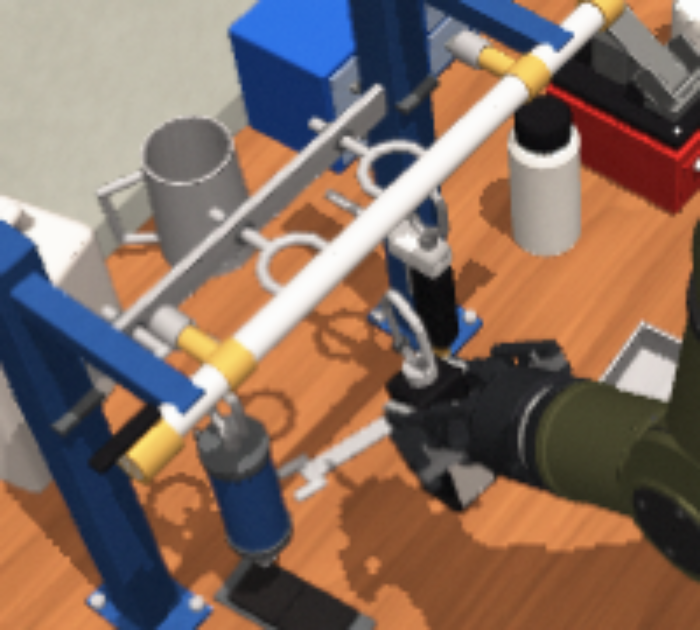

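View pics/t7c.png

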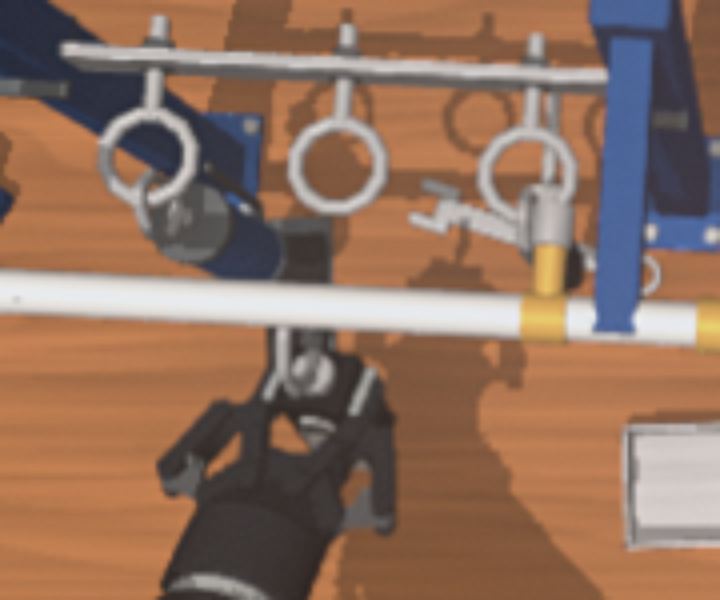

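View pics/wrist7.png

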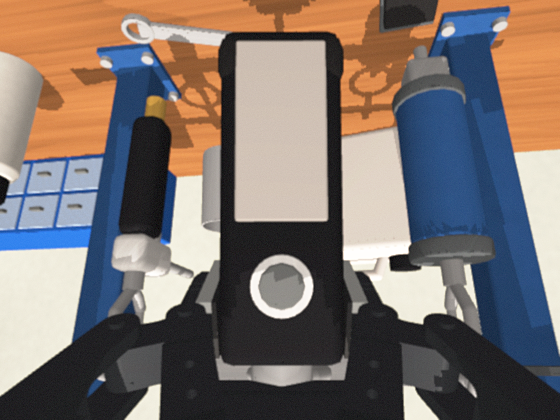

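```bash
python3 - <<'E'
from path import *
bar=np.array([.5716,.2176,.320])
for n in ['side','top']:
    p=pickle.load(open(n+'7.pkl','rb'));T=p['T']
    t=np.radians(20);R=T[:3,:3];lx=R@np.array([-np.cos(t),0,-np.sin(t)]);lz=R@np.array([np.sin(t),0,-np.cos(t)]);ly=np.cross(lz,lx);LR=np.c_[lx,ly,lz];o=T[:3,3]-LR@(TL/1000)
    W=lambda v:o+LR@(np.array(v)/1000)
    im=cv2.cvtColor(p['image'],cv2.COLOR_RGB2BGR);big=cv2.resize(im,None,fx=4,fy=4,interpolation=cv2.INTER_CUBIC)
    pts={'bow':W([137,0,0]),'mouth':W([108,0,0]),'nose':W([123,0,-14]),'sp1':W([116,0,18]),'sp2':W([88,0,18]),'heel':W([84,0,-14]),'sh':W([60,0,0])}
    y2=np.radians(-2.1);X=np.array([np.cos(y2),np.sin(y2),0]);Y=np.array([-np.sin(y2),np.cos(y2),0])
    for a in np.arange(0,360,15): pts['r%d'%a]=bar+.0245*X+.0245*(np.cos(np.radians(a))*X+np.sin(np.radians(a))*Y)
    pts['BAR']=bar
    for k,v in pts.items():
        r,c=proj(p,v)[0]; cv2.circle(big,(int(c*4+2),int(r*4+2)),2,(0,255,0) if k[0]=='r' else (0,0,255) if k!='BAR' else (255,0,255),-1)
    crop=big[170*4:290*4,140*4:260*4] if n=='side' else big[130*4:230*4,130*4:220*4]
    cv2.imwrite(f'pics/{n}7p.png',cv2.resize(crop,None,fx=1.25,fy=1.25))
print('mouth',W([108,0,0]),'lamp dirs',lx,ly,lz, 'bar in lamp',LR.T@(bar-o)*1000)
E
```

```text
mouth [0.487 0.231 0.345] lamp dirs [ 0.252 -0.041  0.967] [ 0.167  0.986 -0.001] [-0.953  0.162  0.255] bar in lamp [106.108   0.987 -89.109]
```

View pics/side7p.png

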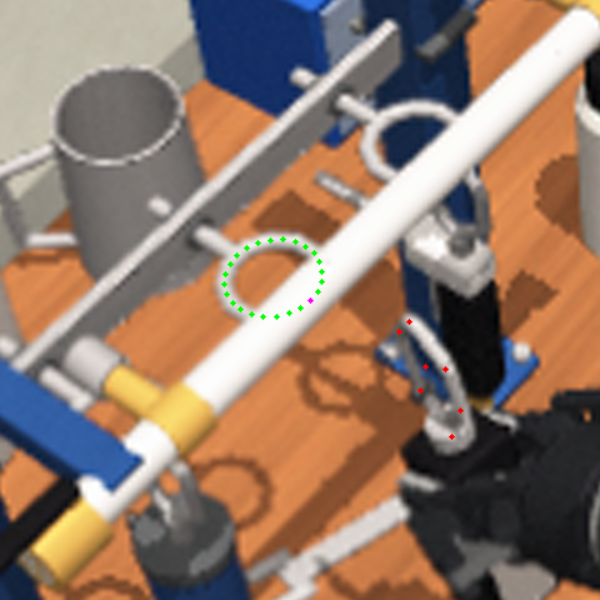

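View pics/top7p.png

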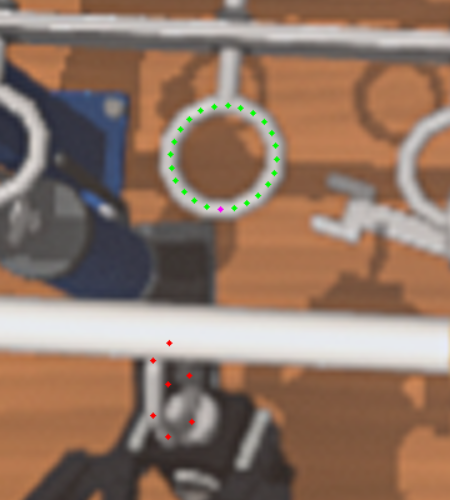

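>>> carry_out(targets=[0,-3,0,8,0,0,0,0,-3,0,8,0,0,0,0,-3,1,8,0,0,0,0,-3,0,8,0,0,0,0,-3,0,8,0,0,0,0,-3,0,8,0,0,0,0,-2,0,6,0,0,0,0,0,0,0,0,0,0])

```text
time: 21.45
tcp_pos: [0.5337, 0.2237, 0.2589]
eef_rot: [-3.141, 0.965, 2.972]
contact_force: [-0.1, -0.1, -2.6]
opening: 0.0432
```

```bash
cat >> path.py <<'E'
BAR=np.array([.5716,.2176,.320])
def barL(T,th=20,bar=BAR):
    t=np.radians(th);R=T[:3,:3];lx=R@np.array([-np.cos(t),0,-np.sin(t)]);lz=R@np.array([np.sin(t),0,-np.cos(t)]);ly=np.cross(lz,lx);LR=np.c_[lx,ly,lz];o=T[:3,3]-LR@(TL/1000)
    return LR.T@(bar-o)*1000,LR,o
def overlay(pk,fn,crop,extra=2):
    p=pickle.load(open(pk,'rb'));T=p['T'];_,LR,o=barL(T);W=lambda v:o+LR@(np.array(v)/1000)
    im=cv2.cvtColor(p['image'],cv2.COLOR_RGB2BGR);big=cv2.resize(im,None,fx=5,fy=5,interpolation=cv2.INTER_CUBIC)
    c=crop; cv2.imwrite('pics/'+fn+'a.png',big[c[0]*5:c[1]*5,c[2]*5:c[3]*5])
E
python3 - <<'E'
from path import *
T,o=log(); print(barL(T)[0], barL(T)[1])
for n in ['side','top']:
    p=snap(n);pickle.dump({**{k:p[k] for k in ['image','range_z','intrinsics','D','W','shot']},'T':T},open(n+'8.pkl','wb'))
overlay('side8.pkl','side8',(190,290,160,260));overlay('top8.pkl','top8',(140,230,130,220))
E
```

```text
t 21.45 q [-1.012  0.685  0.176  2.396  2.09   0.835 -1.566] p [0.534 0.224 0.259] rpy [-180.    55.3  170.3] F [-0.1 -0.1 -2.6] op 0.0432
[104.83    0.396 -31.229] [[ 0.25   0.169 -0.953]
 [-0.043  0.986  0.164]
 [ 0.967 -0.     0.254]]
```

View pics/side8a.png

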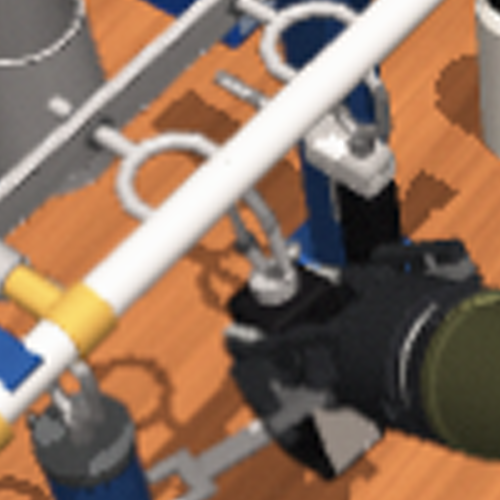

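View pics/top8a.png

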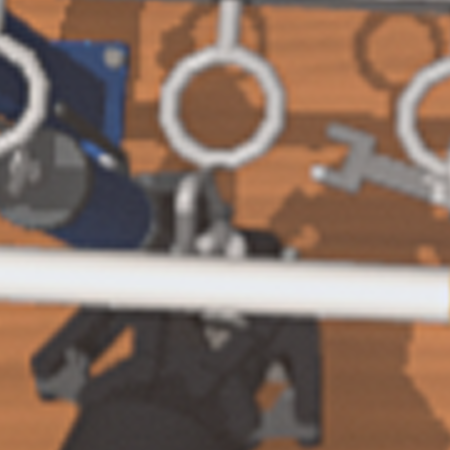

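```bash
python3 - <<'E'
from path import *
p=pickle.load(open('top8.pkl','rb'));T=p['T'];_,LR,o=barL(T);W=lambda v:o+LR@(np.array(v)/1000)
im=cv2.cvtColor(p['image'],cv2.COLOR_RGB2BGR);big=cv2.resize(im,None,fx=10,fy=10,interpolation=cv2.INTER_CUBIC)
for k,v in {'bow':[137,0,0],'nose':[123,0,-14],'sp1':[116,0,18],'sp2':[88,0,18],'mid':[130,0,-9],'mid2':[130,0,9],'m':[108,0,0]}.items():
    r,c=proj(p,W(v))[0];print(k,r,c,(c-130)*5,(r-140)*5); cv2.circle(big,(int(c*10+5),int(r*10+5)),4,(0,0,255),-1)
r,c=proj(p,BAR)[0];cv2.circle(big,(int(c*10+5),int(r*10+5)),4,(255,0,255),-1)
cv2.imwrite('pics/top8z.png',big[1550:2000,1500:2000])
E
```

```text
bow 177.40530819214962 166.9710698956855 184.8553494784275 187.0265409607481
nose 174.5299450383683 170.02083396073897 200.10416980369484 172.64972519184155
sp1 188.56339550003554 166.8469291600222 184.234645800111 242.8169775001777
sp2 193.45000408574683 169.51520904241622 197.57604521208108 267.25002042873416
mid 175.15706797825632 168.75282960438358 193.7641480219179 175.7853398912816
mid2 182.3695778885733 166.56260607853898 182.81303039269488 211.84788944286652
m 182.85578804318874 169.76982848746545 198.84914243732723 214.2789402159437
```

View pics/top8z.png

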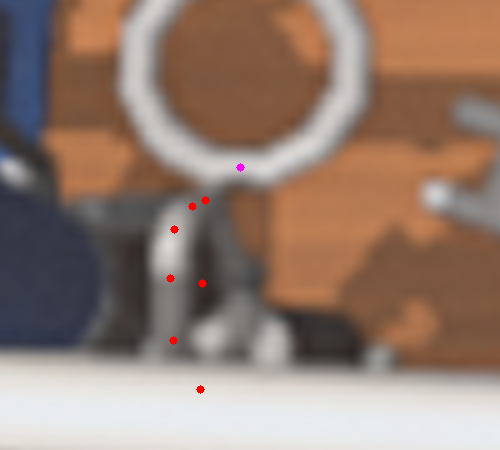

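>>> carry_out(targets=[0,-1,0,4.5,0,0,0,0,-1.5,0,4.5,0,0,0,0,-1.5,0,4.5,0,0,0,0,-1.5,0,4.5,0,0,0,0,-1.5,0,4.5,0,0,0,0,-1.5,0,4.5,0,0,0,0,-1.5,0,4.5,0,0,0,0,0,0,0,0,0,0])

```text
time: 22.55
tcp_pos: [0.5629, 0.2184, 0.2471]
eef_rot: [-3.138, 0.959, 2.976]
contact_force: [-2.9, -0.2, -8.1]
opening: 0.0433
```

```bash
python3 - <<'E'
from path import *
T,o=log(); b,LR,_=barL(T);print(b,'F lamp axes',LR.T@o['contact_force'])
for n in ['wrist','top','side']:
    p=snap(n,n+'9');pickle.dump({**{k:p[k] for k in ['image','range_z','intrinsics','D','W','shot']},'T':T},open(n+'9.pkl','wb'))
overlay('side9.pkl','side9',(190,290,160,260));overlay('top9.pkl','top9',(140,230,130,220))
E
```

```text
t 22.55 q [-0.944  0.715  0.178  2.35   2.153  0.815 -1.561] p [0.563 0.218 0.247] rpy [-179.8   54.9  170.5] F [-2.9 -0.2 -8.1] op 0.0433
[108.698   0.501   0.917] F lamp axes [-8.593 -0.695  0.629]
```

View pics/wrist9.png

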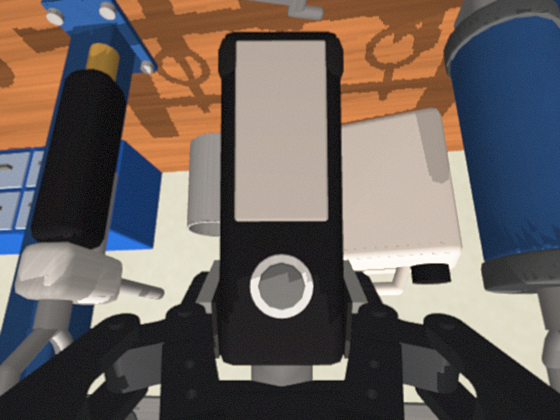

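View pics/top9a.png

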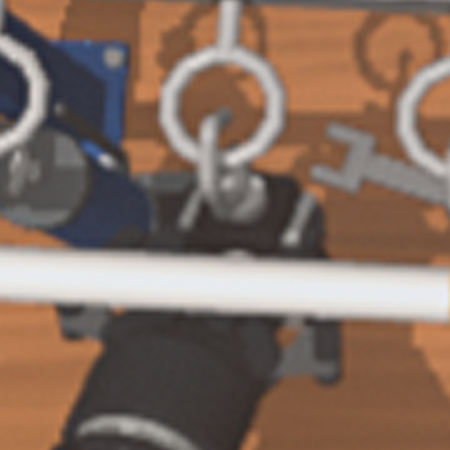

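View pics/side9a.png

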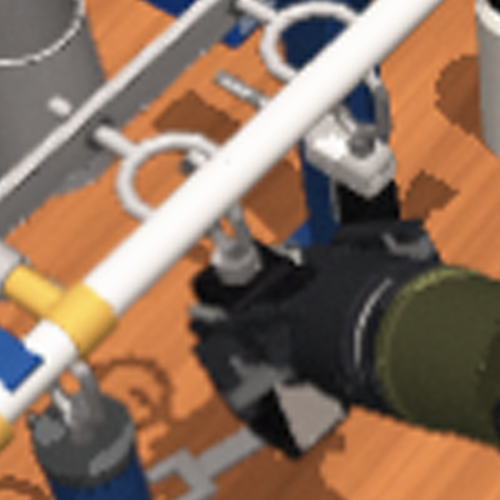

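>>> carry_out(targets=[0,2.5,0,1,0,0,0,0,2.5,0,1,0,0,0,0,2.5,0,1,0,0,0,0,2.5,0,1,0,0,0,0,2.5,0,1,0,0,0,0,2.5,0,1,0,0,0,0,1,0,0,0,0,0,0,0,0,0,0,0,0])

```text
time: 23.7
tcp_pos: [0.5611, 0.2194, 0.2333]
eef_rot: [3.141, 0.967, 2.971]
contact_force: [0.8, 0.1, -2.8]
opening: 0.0436
```

```bash
python3 - <<'E'
from path import *
T,o=log(); b,LR,_=barL(T);print(b,'F lamp axes',LR.T@o['contact_force'])
for n in ['wrist','top','side']:
    p=snap(n,n+'10');pickle.dump({**{k:p[k] for k in ['image','range_z','intrinsics','D','W','shot']},'T':T},open(n+'10.pkl','wb'))
overlay('side10.pkl','side10',(190,290,160,260));overlay('top10.pkl','top10',(140,230,130,220))
E
```

```text
t 23.7 q [-0.938  0.753  0.158  2.364  2.174  0.86  -1.615] p [0.561 0.219 0.233] rpy [180.   55.4 170.2] F [ 0.8  0.1 -2.8] op 0.0436
[122.606   0.043   1.956] F lamp axes [-2.504  0.221 -1.5  ]
```

View pics/wrist10.png

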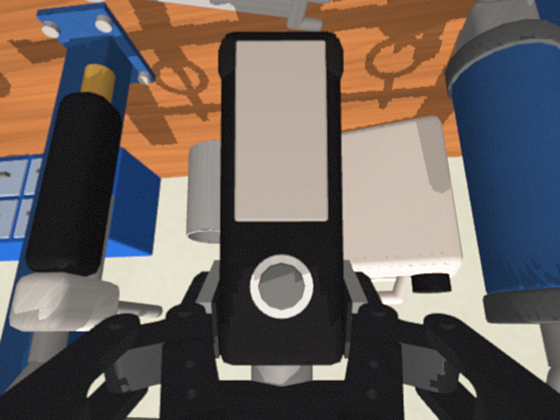

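View pics/top10a.png

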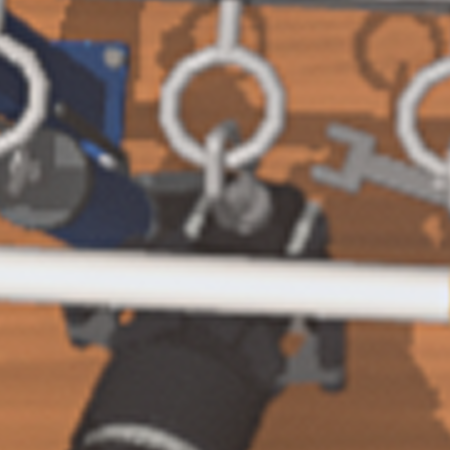

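View pics/side10a.png

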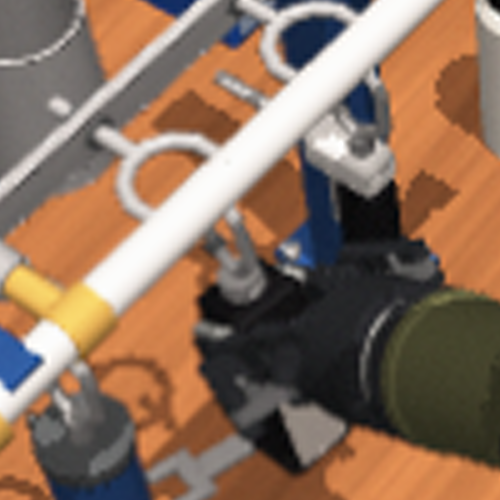

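```bash
python3 - <<'E'
from path import *
T,o=tool()
bar=BAR
W=[(tcp_for([126,0,0],15,-10,th=20),2,0),(tcp_for([126,0,0],3,-10),6,0)]
rows(T,W,0); print(W[1][0][:3,3])
p=fit2();q=np.array(o['qpos']);A=T
for G,n,_ in W:
    for D in interp(A,G,n): q,e,er=step(p,D,q,w3=0,wn=.05);print(round(e,1),q)
    A=G
E
```

```text
0, 2.2, 0.1, -0.6, 0.1, 0.2, 0.1,
0, 2.1, 0.1, -0.5, 0.1, 0.2, 0,
0, -1.7, 0, 2.7, 0, -2, 0,
0, -1.6, 0, 2.7, 0, -2, 0,
0, -1.4, 0, 2.8, 0, -2, 0,
0, -1.4, 0, 2.8, 0, -2, 0,
0, -1.3, 0, 2.9, 0, -2, 0,
0, -1.2, -0.1, 2.9, 0, -2, 0,
[0.576 0.217 0.23 ]
0.0 [-0.941  0.754  0.157  2.364  2.168  0.858 -1.616]
0.0 [-0.944  0.755  0.156  2.365  2.163  0.856 -1.616]
0.0 [-0.948  0.779  0.153  2.375  2.174  0.909 -1.65 ]
0.0 [-0.953  0.805  0.151  2.384  2.182  0.961 -1.683]
0.0 [-0.958  0.831  0.151  2.392  2.188  1.013 -1.715]
0.0 [-0.963  0.858  0.153  2.398  2.192  1.063 -1.745]
0.0 [-0.968  0.886  0.155  2.403  2.194  1.111 -1.775]
0.0 [-0.973  0.915  0.158  2.407  2.194  1.159 -1.804]
```

>>> carry_out(targets=[0,2,0,0,0,0,0,0,2,0,0,0,0,0,0,-1.5,0,2.7,0,-2,0,0,-1.5,0,2.7,0,-2,0,0,-1.5,0,2.8,0,-2,0,0,-1.4,0,2.8,0,-2,0,0,-1.3,0,2.9,0,-2,0,0,-1.2,0,2.9,0,-2,0])

```text
time: 24.85
tcp_pos: [0.5772, 0.2169, 0.2288]
eef_rot: [3.139, 1.177, 2.97]
contact_force: [1.9, -0.5, -1.8]
opening: 0.043
```

```bash
python3 - <<'E'
from path import *
T,o=log(); b,LR,_=barL(T);print(b,'F lamp axes',LR.T@o['contact_force'],'tilt',np.degrees(np.arccos(LR[2,0])))
for n in ['wrist','top','side']:
    p=snap(n,n+'11');pickle.dump({**{k:p[k] for k in ['image','range_z','intrinsics','D','W','shot']},'T':T},open(n+'11.pkl','wb'))
overlay('side11.pkl','side11',(190,290,160,260));overlay('top11.pkl','top11',(140,230,130,220))
E
```

```text
t 24.85 q [-0.971  0.923  0.156  2.412  2.202  1.176 -1.815] p [0.577 0.217 0.229] rpy [179.9  67.4 170.2] F [ 1.9 -0.5 -1.8] op 0.043
[126.893  -0.122   0.105] F lamp axes [-1.749 -0.171 -2.013] tilt 2.583794829989498
```

View pics/side11a.png

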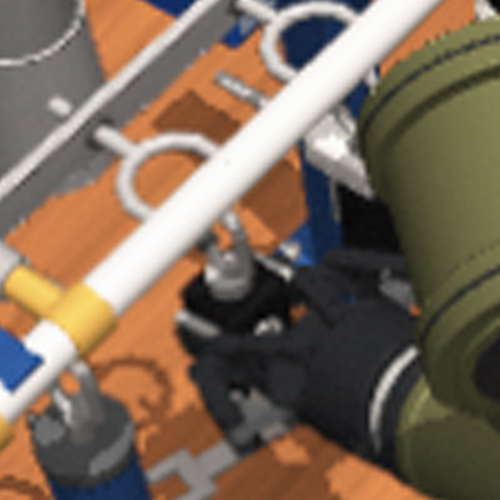

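View pics/top11a.png

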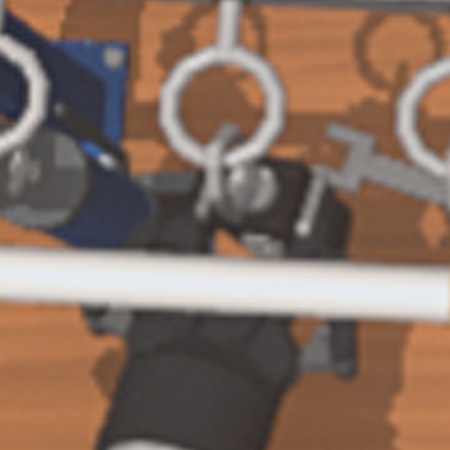

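View pics/wrist11.png

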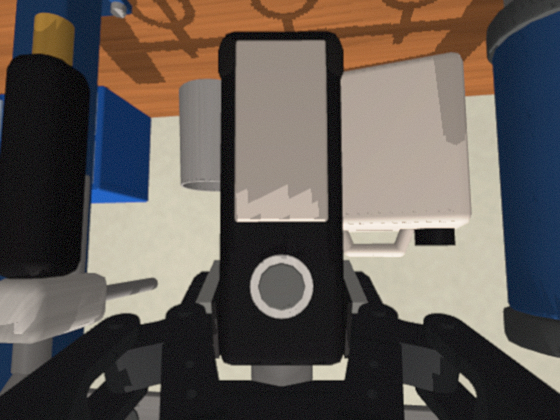

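```bash
python3 - <<'E'
from path import *
T,o=tool();p=fit2();q=np.array(o['qpos']);A=T
pk=pickle.load(open('wrist11.pkl','rb'));C=cloud(pk)
print('nozzle',[np.round(C[r,c],3).tolist() for r,c in ((285,150),(286,140),(290,120),(320,60))])
z=T[:3,2]
G1=T.copy();G1[:3,3]=T[:3,3]-z*.06
G2=TT([.44,.235,.275],lampR(40,-20,True)); G3=TT([.36,.2,.32],lampR(60,-35,True))
for G,n in ((G1,4),(G2,6),(G3,6)):
    for D in interp(A,G,n): q,e,er=step(p,D,q,w3=0,wn=.05);print(round(e,1),q)
    A=G; print()
rows(G1,[(G2,6,.8),(G3,8,.8)],0)
E
```

```text
nozzle [[0.66, 0.11, 0.238], [0.646, 0.111, 0.238], [0.624, 0.111, 0.238], [0.566, 0.122, 0.244]]
0.0 [-0.999  0.91   0.151  2.435  2.175  1.178 -1.82 ]
0.0 [-1.028  0.897  0.145  2.458  2.146  1.181 -1.827]
0.0 [-1.059  0.884  0.14   2.479  2.116  1.182 -1.833]
0.0 [-1.09   0.871  0.135  2.499  2.084  1.182 -1.837]

0.0 [-1.116  0.814  0.132  2.484  2.016  1.095 -1.773]
0.0 [-1.141  0.761  0.134  2.465  1.938  1.013 -1.699]
0.0 [-1.165  0.71   0.139  2.442  1.848  0.938 -1.615]
0.0 [-1.186  0.663  0.145  2.417  1.746  0.873 -1.518]
0.0 [-1.203  0.619  0.149  2.39   1.631  0.822 -1.411]
0.0 [-1.213  0.578  0.145  2.362  1.506  0.787 -1.296]

0.0 [-1.203  0.524  0.136  2.341  1.375  0.76  -1.178]
0.0 [-1.184  0.473  0.118  2.318  1.24   0.75  -1.061]
0.0 [-1.158  0.425  0.095  2.295  1.108  0.753 -0.948]
0.0 [-1.126  0.381  0.069  2.272  0.982  0.766 -0.842]
0.0 [-1.091  0.34   0.045  2.25   0.863  0.784 -0.745]
0.0 [-1.054  0.303  0.024  2.228  0.751  0.807 -0.656]

0.8, 1.7, -0.9, -14.2, 1.5, 2.9, 0.9,
0.8, 2.4, -1.3, -14.1, 1.5, 2.9, 0.9,
0.8, 3.2, -1.7, -13.9, 1.4, 2.8, 0.9,
0.8, 3.7, -2.1, -13.7, 1.5, 2.9, 0.9,
0.8, 4.4, -2.5, -13.5, 1.5, 2.9, 0.9,
0.8, 5, -2.9, -13.1, 1.5, 2.9, 0.9,
0.8, 0.8, -7.5, -9.7, 1.2, 2.5, 1.4,
0.8, 1, -7.8, -9.4, 1.2, 2.5, 1.5,
0.8, 1.2, -8, -9.3, 1.2, 2.5, 1.4,
0.8, 1.4, -8.2, -9, 1.2, 2.4, 1.5,
0.8, 1.6, -8.4, -8.8, 1.2, 2.5, 1.4,
0.8, 1.7, -8.7, -8.5, 1.2, 2.5, 1.5,
0.8, 1.9, -8.8, -8.3, 1.2, 2.5, 1.4,
0.8, 2, -9.1, -8, 1.3, 2.5, 1.4,
```

>>> carry_out(targets=[0.8,0,0,0,0,0,0,0.8,0,0,0,0,0,0,0.8,0,0,0,0,0,0,0.8,0,0,0,0,0,0,0.8,0,0,-15,0,0,0,0.8,0,0,-15,0,0,0,0.8,0,0,-15,0,0,0,0.8,0,0,-15,0,0,0])

```text
time: 26.0
tcp_pos: [0.5208, 0.2264, 0.252]
eef_rot: [-3.141, 1.174, 2.973]
contact_force: [-0.4, 0.6, -0.7]
opening: 0.0682
```

```bash
python3 - <<'E'
from path import *
T,o=log()
for n in ['wrist','side']:
    p=snap(n,n+'12')
E
```

```text
t 26.0 q [-1.091  0.871  0.129  2.501  2.079  1.184 -1.838] p [0.521 0.226 0.252] rpy [-180.    67.3  170.4] F [-0.4  0.6 -0.7] op 0.0682
```

View pics/wrist12.png

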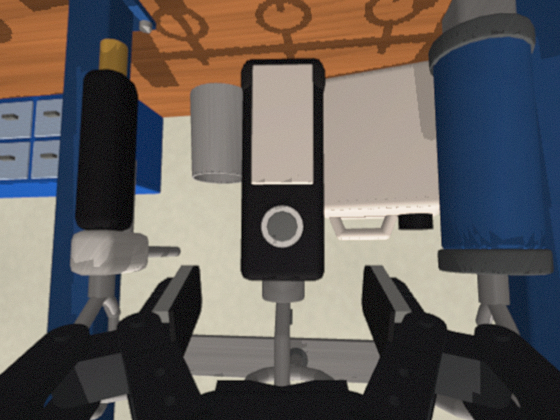

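Lamp hangs in the middle of the view (rows 60–300), button in at (226,282), fingers clear on both sides. Retreating further.

>>> carry_out(targets=[0.8,2,-1,-14,1,3,1,0.8,2,-1,-14,2,3,1,0.8,3,-2,-14,1,3,1,0.8,4,-2,-14,2,3,1,0.8,4,-2,-14,1,3,1,0.8,5,-3,-13,2,3,1,0.8,1,-7,-10,1,2,1,0.8,1,-8,-9,1,2,1])

```text
time: 27.1
tcp_pos: [0.4194, 0.2262, 0.2875]
eef_rot: [3.131, 0.787, 2.727]
contact_force: [0.2, -0.6, -0.1]
opening: 0.0683
```

```bash
python3 - <<'E'
from path import *
T,o=log()
for n in ['wrist','side','top']:
    p=snap(n,n+'13');pickle.dump({**{k:p[k] for k in ['image','range_z','intrinsics','D','W','shot']},'T':T},open(n+'13.pkl','wb'))
    if n!='wrist':
        for k in ['lamp','hook_bow','hook_mouth']:
            print(n,k,[(round(x['conf'],2),np.round(x['centre'],1).tolist(),np.round(pt(p,*x['centre']),3).tolist()) for x in manip.landmark_of(p,k)[:2]])
overlay('side13.pkl','side13',(190,310,150,270));overlay('top13.pkl','top13',(140,230,130,220))
im=cv2.cvtColor(pickle.load(open('wrist13.pkl','rb'))['image'],cv2.COLOR_RGB2BGR)
E
```

```text
t 27.1 q [-1.236  0.5    0.187  2.335  1.311  0.722 -1.111] p [0.419 0.226 0.287] rpy [179.4  45.1 156.3] F [ 0.2 -0.6 -0.1] op 0.0683
side lamp [(0.9, [261.0, 209.8], [0.549, 0.232, 0.218])]
side hook_bow [(0.83, [231.2, 205.3], [0.487, 0.285, 0.449])]
side hook_mouth [(0.84, [236.6, 203.3], [0.737, 0.066, -0.003])]
top lamp [(0.96, [180.7, 187.4], [0.562, 0.201, 0.252])]
top hook_bow [(0.63, [170.6, 176.2], [0.573, 0.211, 0.323])]
top hook_mouth [(0.89, [174.0, 176.5], [0.576, 0.225, 0.265])]
```

View pics/wrist13.png

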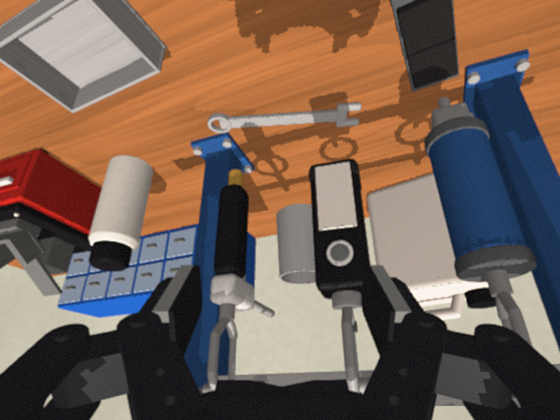

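View pics/side13a.png

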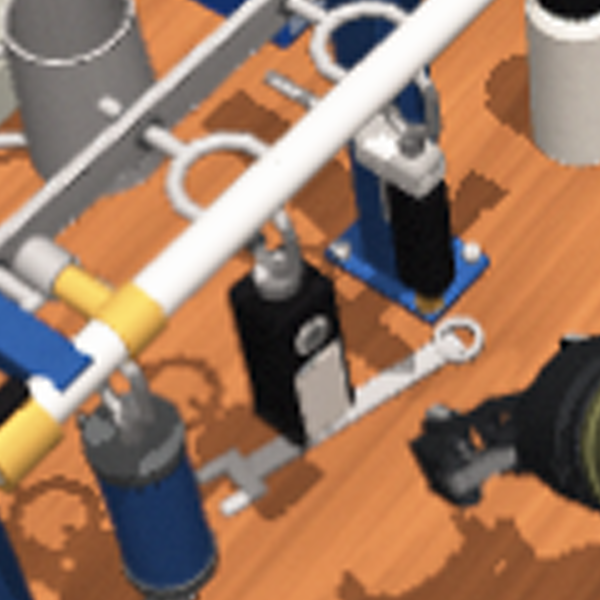

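View pics/top13a.png

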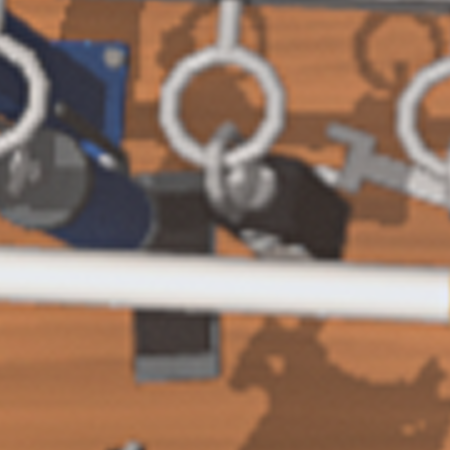

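>>> carry_out(targets=[0.8,1,-8,-9,1,2,1,0.8,1,-8,-9,1,2,1,0.8,0,0,0,0,0,0,0.8,0,0,0,0,0,0,0.8,0,0,0,0,0,0,0.8,0,0,0,0,0,0,0.8,0,0,0,0,0,0,0.8,0,0,0,0,0,0])

```text
time: 28.55
tcp_pos: [0.4005, 0.2174, 0.2986]
eef_rot: [3.135, 0.718, 2.682]
contact_force: [0.6, 0.5, 0.3]
opening: 0.0683
```

>>> carry_out(targets=[0.8,0,0,0,0,0,0,0.8,0,0,0,0,0,0,0.8,0,0,0,0,0,0,0.8,0,0,0,0,0,0,0.8,0,0,0,0,0,0,0.8,0,0,0,0,0,0,0.8,0,0,0,0,0,0,0.8,0,0,0,0,0,0])

```text
time: 29.55
tcp_pos: [0.4005, 0.2174, 0.2986]
eef_rot: [3.134, 0.718, 2.682]
contact_force: [-0.1, -0.1, 0.2]
opening: 0.0686
```

>>> carry_out(targets=[0.8,0,0,0,0,0,0,0.8,0,0,0,0,0,0,0.8,0,0,0,0,0,0,0.8,0,0,0,0,0,0,0.8,0,0,0,0,0,0,0.8,0,0,0,0,0,0,0.8,0,0,0,0,0,0,0.8,0,0,0,0,0,0])

```text
time: 30.55
tcp_pos: [0.4005, 0.2174, 0.2986]
eef_rot: [3.134, 0.718, 2.682]
contact_force: [0.4, -0.5, -0.2]
opening: 0.0684
```

>>> carry_out(targets=[0.8,0,0,0,0,0,0,0.8,0,0,0,0,0,0,0.8,0,0,0,0,0,0,0.8,0,0,0,0,0,0,0.8,0,0,0,0,0,0,0.8,0,0,0,0,0,0,0.8,0,0,0,0,0,0,0.8,0,0,0,0,0,0])

```text
time: 31.55
tcp_pos: [0.4005, 0.2174, 0.2986]
eef_rot: [3.134, 0.718, 2.682]
contact_force: [1.2, 0.2, 0.2]
opening: 0.0685
```

```bash
python3 - <<'E'
from path import *
T,o=log()
np.set_printoptions(suppress=True,precision=3)
ims=[]
for n in ['wrist','side','top','wrist','side']:
    p=snap(n); ims.append(p['image'].astype(int))
    if len(ims)<=3:
        pickle.dump({**{k:p[k] for k in ['image','range_z','intrinsics','D','W','shot']},'T':T},open(n+'14.pkl','wb'))
print('motion',[ (np.abs(ims[3]-ims[0]).max(2)>40).sum(), (np.abs(ims[4]-ims[1]).max(2)>40).sum()])
overlay('side14.pkl','side14',(210,290,170,250))
big=cv2.resize(cv2.cvtColor(ims[0].astype(np.uint8),cv2.COLOR_RGB2BGR),None,fx=4,fy=4,interpolation=cv2.INTER_CUBIC)
cv2.imwrite('pics/w14.png',cv2.cvtColor(ims[0].astype(np.uint8),cv2.COLOR_RGB2BGR))
E
```

```text
t 31.55 q [-1.221  0.433  0.17   2.312  1.137  0.725 -0.955] p [0.401 0.217 0.299] rpy [179.6  41.1 153.7] F [1.2 0.2 0.2] op 0.0685
motion [np.int64(0), np.int64(0)]
```

View pics/w14.png

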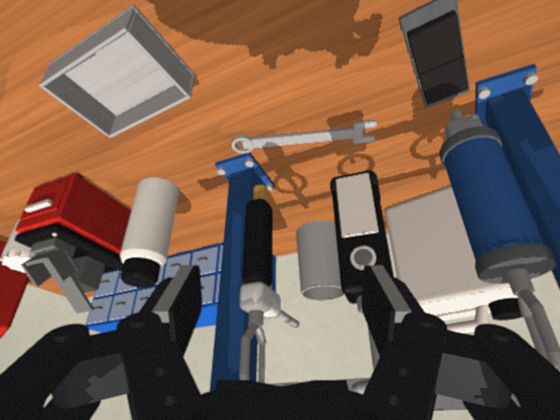

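View pics/side14a.png

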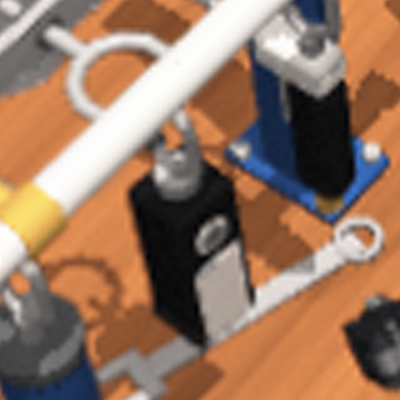

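```bash
python3 - <<'E'
from path import *
np.set_printoptions(suppress=True,precision=3)
p=pickle.load(open('wrist14.pkl','rb'));C=cloud(p)
S=C[182:232,342:374].reshape(-1,3);S=S[S[:,2]>.05];c=np.median(S,0);S=S[np.linalg.norm(S-c,axis=1)<.06]
for _ in range(4):
    c=S.mean(0);v=np.linalg.svd(S-c,full_matrices=False)[2];nn=v[2]*np.sign(-v[2][0]);S=S[abs((S-c)@nn)<.003]
lx=np.array([0,0,1])-nn*nn[2];lx/=np.linalg.norm(lx)
b=np.median(C[254:261,360:367].reshape(-1,3),0)
# long axis from panel PCA
lx2=v[0]*np.sign(v[0][2]); print('normal',nn,'tilt',np.degrees(np.arcsin(abs(nn[2]))),'PCA long',lx2,'button',b,'proud mm',(b-c)@nn*1000)
ly=np.cross(nn,lx2);o=b-.032*lx2-.022*nn;print('origin',o,'bow',o+.127*lx2,'bow-bar mm',(o+.127*lx2-BAR)*1000,'tilt',np.degrees(np.arccos(lx2[2])))
LR=np.c_[lx2,np.cross(nn,lx2),nn]
s=pickle.load(open('side14.pkl','rb'));im=cv2.cvtColor(s['image'],cv2.COLOR_RGB2BGR);big=cv2.resize(im,None,fx=12,fy=12,interpolation=cv2.INTER_CUBIC);b2=big.copy()
W=lambda v:o+LR@(np.array(v)/1000)
def line(a,bb,col):
    q=proj(s,[W(a),W(bb)])*12+6;cv2.line(b2,tuple(int(t) for t in q[0][::-1]),tuple(int(t) for t in q[1][::-1]),col,2)
line([84,0,-14],[120,0,-14],(0,255,0)); line([84,0,-14],[84+36*np.cos(.65),0,-14+36*np.sin(.65)],(0,0,255)); line([88,0,18],[116,0,18],(255,0,0))
r0,r1,c0,c1=225,255,190,220
cv2.imwrite('pics/g14.png',np.hstack([big[r0*12:r1*12,c0*12:c1*12],b2[r0*12:r1*12,c0*12:c1*12]]))
E
```

```text
normal [-0.99   0.138  0.014] tilt 0.8119537078459175 PCA long [ 0.002 -0.086  0.996] button [0.548 0.223 0.225] proud mm 0.6029340141602806
origin [0.57  0.222 0.193] bow [0.57  0.211 0.32 ] bow-bar mm [-1.349 -6.225 -0.387] tilt 4.909608948080396
```

View pics/g14.png

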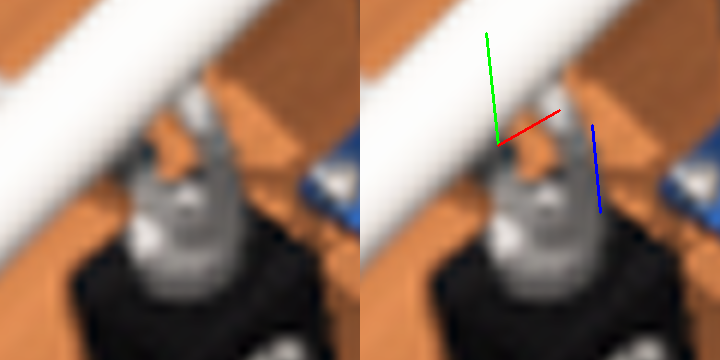

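```bash
python3 -c "
from workcell import manip
print(manip.job_done()); print(manip.get_obs()['time'])"
```

```text
the job is handed in; nothing more can be done
None
the job is handed in; nothing more can be done
```

The job is handed in at about 32 s of the 64 s allowed. No verdict was reported.

**What I did:** I pressed the button with the shut fingertips while the lamp lay in the red cradle. I then gripped the lamp by its sides, lifted it off and carried it under the air pipe. I pushed the gate against the near bar of the middle eye, lowered the lamp until the bar sat in the bow, turned it nearly upright, let go and backed away.

**Last checks:**

| Check | Result |
|---|---|
| Button | About 17 N on it at the end of the press; it then stood 2 mm proud, so it is in. |
| Bow on the bar | Within about 1.5 mm in x and z. |
| Sideways (y) | Read 6 mm off, because the gripper hid part of the panel; still within the 12 mm limit. |
| Tilt | About 1 to 5°. |
| Height of the lamp's middle | 193 mm above the bench. |
| Stillness | Side and wrist pictures 0.15 s apart showed no motion after about 5 s of hanging. |
| Gate | Not measured directly: no bar shows in the side view where an open gate would cross the gap, so I take it as shut. |
| Robot | Force readings near zero and nothing touched. |
| Loose things | None touched on the way; those in view looked undisturbed, but I did not measure them again. |

The lamp hangs turned about 8° about the vertical. That does not affect the tilt limit.

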